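# Make up two washing-machine repair kits

### The job

Make up two washing-machine repair kits from the row of spare parts. Bearing kit: open the lidded case, lay the large ball bearing flat in its wide compartment and the small ball bearing flat in its narrow one, then lower the lid until it is fully shut. Panel kit, in the open tray: put the white dial, grip bar up, in the wide compartment and stand the levelling foot upright on its pad in the narrow one; set every part down without dropping it, and leave the hose elbow and the pulley where they are.

Things in the scene. Friction and masses are not known exactly. Their poses are not given: they have to be found in the camera images.
- case: Fixed grey case, white lid. Outside 140 (x) x 190 (y) x 55 mm high, walls and floor 5. Origin: centre of underside; x away from the robot, y left, z up; yaw within 0.25 rad. 4 mm divider along x at y = -15 mm, top at z = 33: wide compartment y -13 to +90, narrow y -90 to -17, both x -65 to +65 mm. Lid hinge axis along y at x = +70, z = 55.5 mm. Case and tray stand side by side, either on the left.
- case_lid (a joint): Opening angle of the case's lid (140 x 190 x 8 mm), rad: 0 shut, 1.9 fully open, leaning back away from the robot; past about 1.75 it stands well clear of the space over the case (nearer upright it can touch a gripper working inside). Starts at 0 to 0.2. Stiff hinge: the lid stays at any angle it is left at; 1 to 2 N at the handle move it.
- lid_handle (a point): Centre of the lid's black handle, a round bar 16 mm thick, 44 mm long along the case's y, held by a central stem 22 mm out from the lid's robot-side edge, level with the lid: 162 mm from the hinge along the lid, 4 mm above its underside. Lid shut: x = -92, z = 59.5 mm in the case's frame. Pinched on its two ends it pivots between the pads, so the gripper can keep pointing down as the lid turns.
- tray: Fixed black open tray. Outside 130 (x) x 190 (y) x 35 mm high, walls and floor 5. Origin: centre of underside; x away from the robot, y left, z up; yaw within 0.25 rad. 4 mm divider along x at y = +15 mm, top at z = 27: wide compartment y -90 to +13, narrow y +17 to +90, both x -60 to +60 mm.
- bearing_large: Large steel ball bearing lying flat: outer diameter 52 mm, bore 25, 15 mm high, about 0.13 kg. Origin: centre of underside, z up; in any place of the row of stock on the bench (z = 0), on the robot's side of the kits.
- bearing_small: Small steel ball bearing lying flat: outer diameter 35 mm, bore 15, 11 mm high, about 0.045 kg. Origin: centre of underside, z up; in any place of the row of stock on the bench (z = 0), on the robot's side of the kits.
- dial: White plastic washing-machine dial: disc 50 mm across, 13 mm high, with an upright grip bar on top, 42 mm long (its x), 12 mm thick (its y), from 13 to 31 mm above the underside; about 0.05 kg. Origin: centre of underside, z up; bar within 0.8 rad of world x; in any place of the row of stock on the bench (z = 0), on the robot's side of the kits.
- foot: Levelling foot standing on its black rubber pad (44 mm across, 14 high), with a hexagon nut (19 mm wide, up to 22 mm high) and an upright steel stud 10 mm thick, top 64 mm above the underside; about 0.09 kg. Origin: centre of underside, z up along the stud; in any place of the row of stock on the bench (z = 0), on the robot's side of the kits.
- elbow: Grey plastic hose elbow lying flat, an L of 27 mm thick tube, about 57 x 63 mm. Not part of a kit. Origin: on the table near its middle, z up; in any place of the row of stock on the bench (z = 0), on the robot's side of the kits.
- pulley: Dark steel motor pulley standing on end, a spool 38 mm across (waist 24), 28 mm high. Not part of a kit. Origin: centre of underside, z up; in any place of the row of stock on the bench (z = 0), on the robot's side of the kits.
There are look-alikes about, which are no part of the job. What is shaped like the bearing_large but green is not meant.

How it is judged:
By the outcome, as a careful person would: the job done as asked, in the order asked, and still so for the second after the job is handed in, with the robot touching nothing.
It also fails if it takes over 144 s, if anything falls off the work surface, if the arm or the gripper's body presses on something with over 40 N, if the wrist force passes 120 N, or if a joint passes its speed limit or range.

### The arm

A 6-joint arm with a two-finger parallel gripper is mounted at the origin on the work surface. World frame = base frame: x ahead of the robot, y to its left, z up, the work surface at z = 0. Lengths are in m, angles in rad, forces in N, time in s.
With the tool pointing down it reaches from about 0.375 to 0.975 m from the base axis. Payload 3.8 kg.
Tool frame: the origin (TCP) lies midway between the tips of the shut fingers; the grasp point (between the pads) lies 19 mm behind it; z points along the fingers, y is the line along which they close (so a half turn about z gives the same grasp; the last joint's range is limited). The gripper opens to 85 mm and grips with 20 to 120 N. Pads are 22 mm wide; open, the fingers measure 114 mm over their backs; the gripper's body (76 mm by 85 mm) begins 54 mm behind the grasp point. The pads swing forward as they close: fully open they stand 13 mm farther back than shut.
Start: joints at [-1.165, 0.264, 1.604, -0, 1.274, -0.037], TCP at [0.289, -0.61, 0.231] pointing down, gripper open.
Joint ranges: [-2.63, 2.63], [-0.94, 2.18], [0.31, 2.57], [-1.31, 4.45], [0, 2.66], [-2.55, 2.55]. Speed limits (rad/s): [2.57, 2.57, 3.14, 3.14, 3.14, 3.14].

### API

Orientations are given as a rotation vector (axis times angle).
In Python, from workcell import status, read_camera, workorder, masks_of gives the robot as it stands.
- The arm moves only by the tool drive_tool, never from a script. Its argument "rows" is a list of rows, each a list of 7 numbers: the turn, a rotation vector about the tool's x, y, z in degrees, then the shift along the tool's x, y, z in m, then the opening, from 0 (shut) to 1 (fully open). In form: [[ax, ay, az, tx, ty, tz, claw], ...]. A call has 1 to 8 rows; each row shifts and turns the commanded pose from where the row before left it, along the tool's axes as they then stand; what a row does not reach is not made up. A row lasts 1/12 s, in which the tool goes at most 41.7 mm and 7.16 degrees, less where a joint would pass 70% of its speed; a pose out of reach is approached as far as the arm can. A call is refused whole if a number of a shift passes 0.0417 or a number of a turn 7.16, either way. A call with a gripper value outside its range is refused whole. The fingers move at their own pace and stop on an object; "force" is the grip in N (left out, the last holds). Time passes only in rows, so rows that do not move let the fingers close. It gives the time, the measured TCP pose, the force, the opening and the grip force at its end, in the units of the state.
- status.read_state(): the state, without advancing time (a new reading comes with each control period).
- read_camera(name): name is "side" or "top" or "wrist"; returns a dict with "color" (480x640x3 uint8, red, green, blue), "intrinsics" (3x3 intrinsics, pixels), "world_from_camera" (4x4, takes a point from camera to world coordinates); the wrist camera has in their place "mount" (4x4, takes a point from camera to tool coordinates, whose origin is the TCP and whose axes are the flange's). Camera axes: x right, y up, looking along -z (the intrinsics and any distortion apply to the point x, -y, -z); pixel columns grow to the right and rows downward; lengths in m; the calibration is good to about 2 mm. A picture is of the moment at which its call begins: read the wrist's pose just before it. There is no depth.
- workorder.finish_job(): hands the job in; it is judged then, once.
Trained networks look in a picture, given as the dict that the camera call returned (one of the last four; its "shot" number tells which), for a name from the list of things; names that differ only in an ending like _2 or _b are one class to them, and where a whole thing is asked for, a point or a joint stands for the part that bears it (a point fixed in the world has none). Each returns a list of dicts, best first, with "score" (0 to 1); they miss things now and then, are a little off and sometimes report something else, mostly with a low value. They report only what shows in the picture. A call takes as long as a camera call. They do not tell look-alikes from the thing itself.
- masks_of(picture, name): "mask" (480x640 bool, what is visible of it) and "bbox" ([left, top, right, bottom] in pixels, round what is visible of it).
The state is a dict: "time": time; "q": joint angles; "joint_vel": joint speeds; "joint_torque": joint torques, N m; "tool_pos": TCP position; "tcp_rot": TCP orientation; "wrist_force": force on the tool from outside, world axes, zero at the start; "torque": the same for the moment, N m; "width": opening from 0.0 (shut) to 1.0 (fully open); "grip_force": force on a finger pad.
Only numpy, scipy, OpenCV 4.12 (cv2) and the standard library are available. Lean on these libraries where they do the work, as an engineer would, in place of code of your own. Each camera call takes 0.05 s, during which the arm holds its last target. There are 200 camera calls.

## Working session

There is one attempt and no reset: what is moved stays moved. The work goes in short steps, Python scripts to look and compute and a tool call to move; the robot and the scene stay as the last step left them, time stands still between calls to the robot, and variables do not carry over. Pictures are saved under pics/ and viewed, at most 14 in all, crops included, and the job is handed in when it is done.

Besides the shell and the picture viewer there is one more tool, called after "Emit:" by a JSON object that holds its "fn" and its "kwargs", one argument or row to a line. drive_tool: Moves the arm, as the interface text tells. Its arguments: {"type":"object","properties":{"rows":{"type":"array"},"force":{"type":"number"}},"required":["rows"]}

```bash
ls; mkdir -p pics
python3 - <<'E'
from workcell import status, read_camera, workorder, masks_of
import cv2
s=status.read_state()
for k in s: print(k,s[k])
for n in ("top","side","wrist"):
    p=read_camera(n); cv2.imwrite(f"pics/{n}0.png",p["color"][:,:,::-1])
    print(n,[ (k,p[k]) for k in p if k!="color"])
    if n!="wrist":
        for t in ["case","case_lid","lid_handle","tray","bearing_large","bearing_small","dial","foot","elbow","pulley"]:
            print(t,[(round(float(m["score"]),2),list(map(int,m["bbox"]))) for m in masks_of(p,t)][:4])
E
```

```text
pics
time 0.0
q [-1.16492528e+00  2.64750730e-01  1.60538500e+00  5.86072958e-06
  1.27368508e+00 -3.68777764e-02]
joint_vel [ 0.0009603  -0.00061522  0.00156018  0.00013027  0.00101225  0.00125315]
joint_torque [ 1.30152605e-05 -5.15116417e+01 -3.67315793e+01 -2.05498659e-04
  1.28521599e-02  2.37003871e-05]
tool_pos [ 0.28891151 -0.60923596  0.22995771]
tcp_rot [-3.06278972e+00 -6.89317898e-01  6.32984264e-04]
wrist_force [-0.72859189  0.26857884  0.68974162]
torque [-0.01980013 -0.01731795 -0.03031742]
grip_force 0.0
width 1.000106842947528
top [('intrinsics', array([[512.4494505 ,   0.        , 317.39992376],
       [  0.        , 512.4494505 , 247.36597527],
       [  0.        ,   0.        ,   1.        ]])), ('world_from_camera', array([[ 0.02125374,  0.99255337, -0.11994205,  0.41556838],
       [-0.99952371,  0.01841008, -0.02476722, -0.01852188],
       [-0.02237465,  0.12041132,  0.99247191,  0.8960383 ],
       [ 0.        ,  0.        ,  0.        ,  1.        ]])), ('shot', 1)]
case [(0.7, [158, 141, 293, 253])]
case_lid [(0.9, [155, 143, 284, 249])]
lid_handle [(0.75,
[... 1196 characters left out ...]
[432, 209, 453, 236]), (0.4, [200, 358, 228, 379])]
elbow [(0.66, [396, 237, 425, 260])]
pulley [(0.64, [313, 280, 339, 310]), (0.61, [265, 316, 288, 343])]
wrist [('intrinsics', array([[338.44619374,   0.        , 321.30957818],
       [  0.        , 338.44619374, 240.80669177],
       [  0.        ,   0.        ,   1.        ]])), ('mount', array([[-1.05413234e-03,  9.48165776e-01,  3.17774370e-01,
         8.11182938e-02],
       [ 9.99999437e-01,  9.61890759e-04,  4.47172143e-04,
         2.17801756e-04],
       [ 1.18329093e-04,  3.17774662e-01, -9.48166257e-01,
        -1.41251553e-01],
       [ 0.00000000e+00,  0.00000000e+00,  0.00000000e+00,
         1.00000000e+00]])), ('shot', 3)]
```

View pics/top0.png

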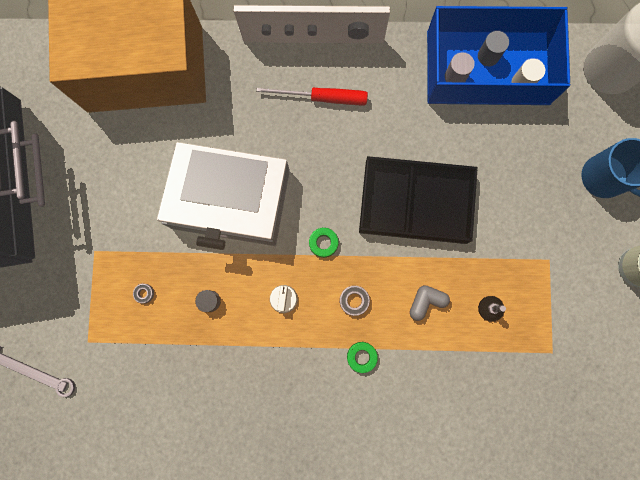

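View pics/side0.png

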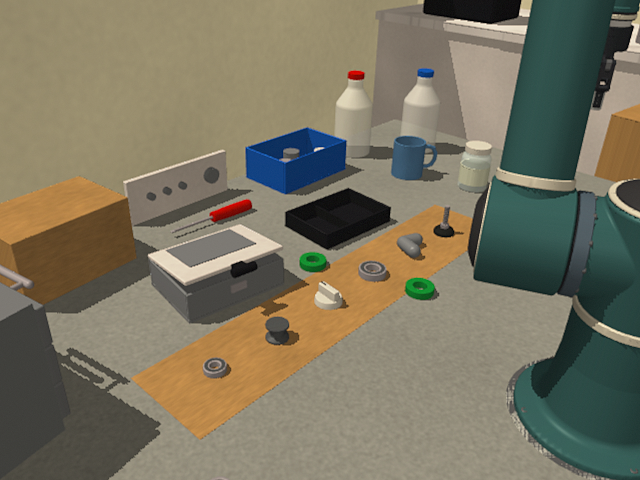

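The top view shows, left to right: small bearing (144,294), pulley (207,301), dial (283,299), large bearing (355,301), elbow (428,303) and foot (491,308). The case is on the left (lid corners about (178,143) to (271,241), handle (211,239)), the tray is on the right, and the green rings are at (323,242) and (362,358). In the side view the matching parts are small bearing (215,367), dial (329,296), large bearing (372,271) and foot (443,222).

```bash
cat > h.py <<'E'
import numpy as np, cv2
from scipy.optimize import least_squares
from scipy.spatial.transform import Rotation as Ro
from workcell import status, read_camera, workorder, masks_of
def cam(n):
    s=status.read_state(); p=read_camera(n)
    if n=="wrist":
        T=np.eye(4);T[:3,:3]=Ro.from_rotvec(s["tcp_rot"]).as_matrix();T[:3,3]=s["tool_pos"]
        p["world_from_camera"]=T@p["mount"]
    return p
def proj(p,X):
    T=np.linalg.inv(p["world_from_camera"]);X=np.atleast_2d(X)
    c=X@T[:3,:3].T+T[:3,3];c=c*[1,-1,-1];u=c@p["intrinsics"].T
    return u[:,:2]/u[:,2:]
def ray(p,uv):
    d=np.linalg.solve(p["intrinsics"],[uv[0],uv[1],1])*[1,-1,-1]
    T=p["world_from_camera"];return T[:3,3],T[:3,:3]@d
def onz(p,uv,z):
    o,d=ray(p,uv);return o+d*(z-o[2])/d[2]
def tri(obs):
    f=lambda X:np.concatenate([proj(p,X)[0]-uv for p,uv in obs])
    r=least_squares(f,[.5,0,.02]);return r.x,np.sqrt(np.mean(r.fun**2))
def best(p,name,near=None):
    ms=masks_of(p,name)
    if near is not None: ms=[m for m in ms if np.hypot(*(cen(m)-near))<25]
    return ms[0] if ms else None
def cen(m):
    ys,xs=np.nonzero(m["mask"]);return np.array([xs.mean(),ys.mean()])
def st():
    s=status.read_state();R=Ro.from_rotvec(s["tcp_rot"]).as_matrix()
    return s,s["tool_pos"],R
def to(target,yaw):
    """print tool-frame shift and z turn to a down-pointing pose"""
    s,p,R=st();c,sn=np.cos(yaw),np.sin(yaw)
    Rt=np.array([[c,sn,0],[sn,-c,0],[0,0,-1]])
    print("pos",p.round(4),"shift(tool)",(R.T@(np.array(target)-p)).round(4),"turn",np.degrees(Ro.from_matrix(R.T@Rt).as_rotvec()).round(2),"shift in target axes",(Rt.T@(np.array(target)-p)).round(4))
E
cat > m.py <<'E'
from h import *
T=cam("top");S=cam("side")
g={"bearing_small":((144,294),(215,367),.011),"dial":((283,299),(329,296),.015),"bearing_large":((355,301),(372,271),.015),"foot":((491,308),(443,222),.02)}
for n,(a,b,z) in g.items():
    ma,mb=best(T,n,a),best(S,n,b)
    ua=cen(ma) if ma else np.array(a);ub=cen(mb) if mb else np.array(b)
    X,e=tri([(T,ua),(S,ub)]);print(n,ua.round(1),ub.round(1),bool(ma),bool(mb),X.round(4),"res",round(e,2),"top on z",onz(T,ua,z).round(4))
def P(q,pts):
    c,s=np.cos(q[2]),np.sin(q[2]);pts=np.array(pts,float)
    return np.c_[q[0]+c*pts[:,0]-s*pts[:,1],q[1]+s*pts[:,0]+c*pts[:,1],pts[:,2]]
def lid(th,r,y,h): return [.07-r*np.cos(th)+h*np.sin(th)*1, y, .0555+r*np.sin(th)+h*np.cos(th)]
def fit(q):
    tl=[lid(q[3],.14,.095,.008),lid(q[3],.14,-.095,.008),lid(q[3],0,.095,.008),lid(q[3],0,-.095,.008),lid(q[3],.162,0,.004)]
    U=np.array([[159,220],[271,241],[178,143],[289,159],[211,239]])
    V=np.array([[199,281],[284,247],[150,249],[237,227],[244,268]])
    sl=P(q,tl);e=np.r_[(proj(T,sl)-U),(proj(S,sl)-V)]
    return e
r=least_squares(lambda q:fit(q).ravel(),[.6,.1,-.1,.1],loss="soft_l1");print("case",r.x.round(4));print(fit(r.x).round(1).tolist())
def ft(q):
    c=P(q,[[-.065,.095,.035],[-.065,-.095,.035],[.065,.095,.035],[.065,-.095,.035]])
    return np.r_[proj(T,c)-np.array([[360,234],[473,242],[367,157],[477,166]]),proj(S,c)-np.array([[329,235],[390,207],[286,213],[350,189]])]
r=least_squares(lambda q:ft(q).ravel(),[.6,-.1,-.1],loss="soft_l1");print("tray",r.x.round(4));print(ft(r.x).round(1).tolist())
E
python3 m.py
```

```text
bearing_small [143.  293.2] [214.1 367.9] True True [0.4372 0.3067 0.0052] res 0.1 top on z [0.4368 0.3044 0.011 ]
dial [283.2 298.5] [327.2 297.5] True True [0.4336 0.0613 0.008 ] res 0.36 top on z [0.4327 0.0602 0.015 ]
bearing_large [354.7 300.6] [371.9 271. ] True True [ 0.4323 -0.0623  0.0061] res 0.24 top on z [ 0.4317 -0.0622  0.015 ]
foot [491.  308.1] [444.1 225.9] True True [ 0.4232 -0.2927  0.0172] res 0.33 top on z [ 0.4237 -0.2915  0.02  ]
case [ 0.6072  0.1585 -0.1541  0.1219]
[[-1.6, -0.3], [1.1, -1.5], [0.1, -1.5], [-0.5, 0.9], [0.9, 4.1], [-13.3, 0.3], [0.4, -2.0], [-1.4, 4.4], [4.7, -3.9], [1.0, 0.7]]
tray [ 0.605  -0.1684 -0.0693]
[[0.2, -1.7], [-0.1, 0.0], [-0.7, 1.1], [0.0, 1.1], [0.1, -0.1], [1.9, -0.4], [-0.4, -1.1], [-1.7, -1.7]]
```

Run:
```python
import cv2,numpy as np
t=cv2.imread("pics/top0.png");s=cv2.imread("pics/side0.png")
a=cv2.resize(t[125:260,145:300],None,fx=2.55,fy=2.55*1,interpolation=2)
b=cv2.resize(s[180:325,140:400],None,fx=1.5*2/2,fy=1.5)
b=cv2.resize(s[180:325,140:400],None,fx=1.55*2/2*1,fy=1.55)
c=cv2.resize(t[145:255,350:490],None,fx=2.5,fy=2.5)
H=600;o=np.zeros((600,800,3),np.uint8)
o[:a.shape[0],:a.shape[1]]=a;o[:c.shape[0],400:400+c.shape[1]]=c[:, :400]
b=b[:600-a.shape[0]-5];o[a.shape[0]+5:a.shape[0]+5+b.shape[0],:b.shape[1]]=b
cv2.imwrite("pics/crop0.png",o)
```

```text
(no output)
```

View pics/crop0.png

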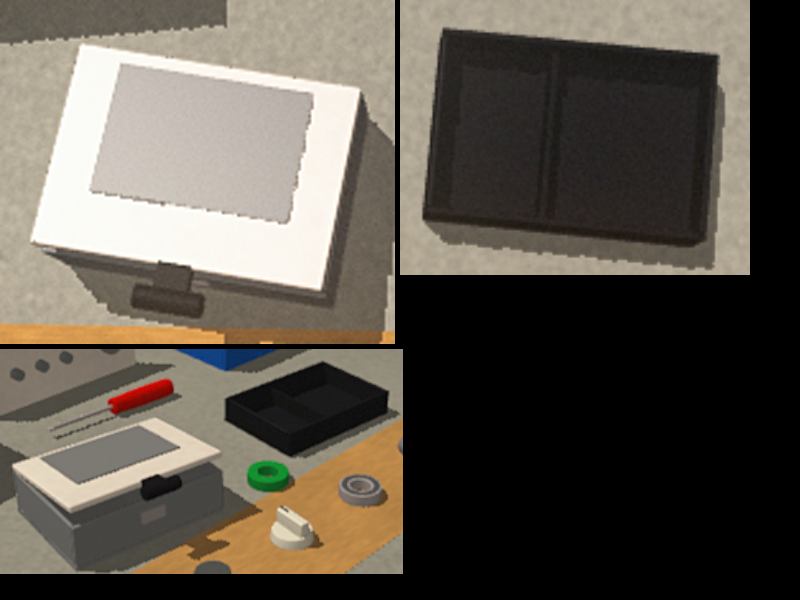

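The crop shows the lid corners more precisely (top view: front-left (157.5,219.5), front-right (271.3,238.7), handle (211,243.4)). The side-view handle is at (243,268). I'll refit the case pose with these.

```bash
python3 - <<'E'
s=open("m.py").read()
s=s.replace("[[159,220],[271,241],[178,143],[289,159],[211,239]]","[[157.5,219.5],[271.3,238.7],[176.4,142.6],[287,159.5],[210.9,243.4]]")
s=s.replace("[[199,281],[284,247],[150,249],[237,227],[244,268]]","[[190.5,278.5],[282,247.5],[149,254],[238,225.8],[243.2,268.4]]")
s=s.replace('def ft(q)','h,e=tri([(T,(210.9,243.4)),(S,(243.2,268.4))]);print("handle tri",h,e,"model",P(r.x,[lid(r.x[3],.162,0,.004)]))\ndef ft(q)')
open("m.py","w").write(s)
E
python3 m.py; python3 -c "
from h import *
to([.5,.17,.2],-.15)"
```

```text
bearing_small [143.  293.2] [214.5 367.8] True True [0.437  0.3064 0.0054] res 0.03 top on z [0.4369 0.3044 0.011 ]
dial [284.1 298.9] [327.2 297.7] True True [0.4334 0.0603 0.007 ] res 0.64 top on z [0.432  0.0586 0.015 ]
bearing_large [354.7 300.9] [371.7 271. ] True True [ 0.4321 -0.0621  0.0064] res 0.39 top on z [ 0.4312 -0.0622  0.015 ]
foot [491.2 308.6] [443.4 225.9] True True [ 0.4231 -0.2926  0.0172] res 0.06 top on z [ 0.423  -0.2918  0.02  ]
case [ 0.6072  0.1605 -0.1436  0.129 ]
[[-1.1, 0.6], [0.1, 0.1], [0.0, -0.6], [0.0, -0.3], [0.3, -0.4], [-5.2, 2.9], [1.5, -2.9], [-1.5, 0.2], [2.4, -2.5], [1.4, -0.0]]
handle tri [0.51829578 0.17453422 0.08033342] 0.5093900509236711 model [[0.51798686 0.17335457 0.08030875]]
tray [ 0.605  -0.1684 -0.0693]
[[0.2, -1.7], [-0.1, 0.0], [-0.7, 1.1], [0.0, 1.1], [0.1, -0.1], [1.9, -0.4], [-0.4, -1.1], [-1.7, -1.7]]
pos [ 0.2892 -0.6099  0.2313] shift(tool) [ 0.5246 -0.6144  0.0313] turn [ 0.   -0.   33.96] shift in target axes [ 0.0919 -0.8026  0.0313]
```

Emit:
{"fn": "drive_tool", "kwargs": {
  "rows": [
    [0,0,6.72,0,0,0,1],
    [0,0,6.72,0,0,0,1],
    [0,0,6.72,0,0,0,1],
    [0,0,6.72,0,0,0,1],
    [0,0,6.72,0,0,0,1]
  ]
}}

```text
time: 2.57
tool_pos: [0.2892, -0.6099, 0.2313]
tcp_rot: [-3.133, 0.235, 0.0]
wrist_force: [0.6, 0.5, -0.8]
width: 1.001
grip_force: 0.0
```

Emit:
{"fn": "drive_tool", "kwargs": {
  "rows": [
    [0,0,0,0.0048,-0.0337,0.001,1],
    [0,0,0,0.0048,-0.0337,0.001,1],
    [0,0,0,0.0048,-0.0337,0.001,1],
    [0,0,0,0.0048,-0.0337,0.001,1],
    [0,0,0,0.0048,-0.0337,0.001,1],
    [0,0,0,0.0048,-0.0337,0.001,1],
    [0,0,0,0.0048,-0.0337,0.001,1],
    [0,0,0,0.0048,-0.0337,0.001,1]
  ]
}}

```text
time: 3.23
tool_pos: [0.366, -0.347, 0.2234]
tcp_rot: [3.133, -0.226, 0.001]
wrist_force: [0.8, -0.1, -0.4]
width: 0.999
grip_force: 0.0
```

Emit:
{"fn": "drive_tool", "kwargs": {
  "rows": [
    [0,0,0,0.0048,-0.0337,0.001,1],
    [0,0,0,0.0048,-0.0337,0.001,1],
    [0,0,0,0.0048,-0.0337,0.001,1],
    [0,0,0,0.0048,-0.0337,0.001,1],
    [0,0,0,0.0048,-0.0337,0.001,1],
    [0,0,0,0.0048,-0.0337,0.001,1],
    [0,0,0,0.0048,-0.0337,0.001,1],
    [0,0,0,0.0048,-0.0337,0.001,1]
  ]
}}

```text
time: 3.9
tool_pos: [0.4426, -0.0857, 0.2157]
tcp_rot: [3.133, -0.226, 0.002]
wrist_force: [1.7, -0.2, -0.6]
width: 1.0
grip_force: 0.0
```

Emit:
{"fn": "drive_tool", "kwargs": {
  "rows": [
    [0,0,0,0.0048,-0.0337,0.001,1],
    [0,0,0,0.0048,-0.0337,0.001,1],
    [0,0,0,0.0048,-0.0337,0.001,1],
    [0,0,0,0.0048,-0.0337,0.001,1],
    [0,0,0,0.0048,-0.0337,0.001,1],
    [0,0,0,0.0048,-0.0337,0.001,1],
    [0,0,0,0.0048,-0.0337,0.001,1],
    [0,0,0,0.0048,-0.0337,0.001,1],
    [0,0,0,0,0,0,1]
  ]
}}

```text
schema error: expected 1 to 8 rows
```

Emit:
{"fn": "drive_tool", "kwargs": {
  "rows": [
    [0,0,0,0.0048,-0.0337,0.001,1],
    [0,0,0,0.0048,-0.0337,0.001,1],
    [0,0,0,0.0048,-0.0337,0.001,1],
    [0,0,0,0.0048,-0.0337,0.001,1],
    [0,0,0,0.0048,-0.0337,0.001,1],
    [0,0,0,0.0048,-0.0337,0.001,1],
    [0,0,0,0.0048,-0.0337,0.001,1],
    [0,0,0,0.0048,-0.0337,0.001,1]
  ]
}}

```text
time: 4.57
tool_pos: [0.5192, 0.1759, 0.2075]
tcp_rot: [-3.133, 0.225, -0.001]
wrist_force: [0.4, -0.1, -0.3]
width: 1.001
grip_force: 0.0
```

Run:
```python
from h import *
to([.5183,.1740,.18],-.144)
p=cam("wrist");np.savez("w1.npz",**{k:p[k] for k in("color","intrinsics","world_from_camera")})
im=p["color"][:,:,::-1].copy()
for u in proj(p,[[.5183,.174,.0803]]):cv2.drawMarker(im,tuple(int(v) for v in u),(0,0,255),0,12,1);print(u)
cv2.imwrite("pics/w1.png",im)
```

```text
pos [0.5192 0.1759 0.2075] shift(tool) [-0.0007  0.002   0.0275] turn [-0.01 -0.03  0.04] shift in target axes [-0.0007  0.002   0.0275]
[323.27876454 231.7655058 ]
```

View pics/w1.png

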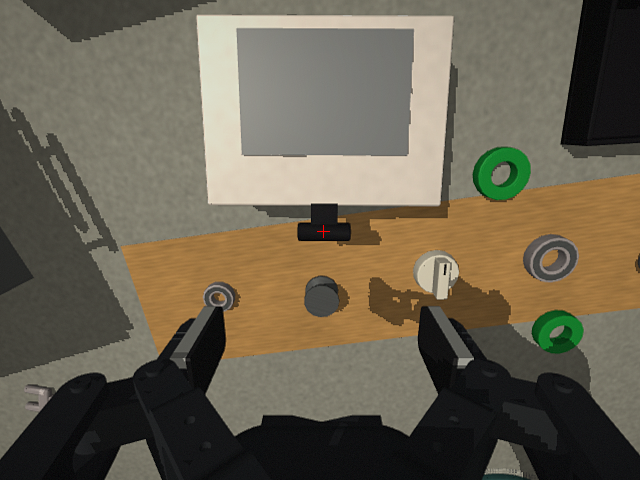

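The wrist view shows the handle at (324,231), right on the projected estimate, with the fingers squared to the lid. I'll descend and pinch the handle ends.

Emit:
{"fn": "drive_tool", "kwargs": {
  "rows": [
    [0,0,0,-0.0007,0.002,0.03,1],
    [0,0,0,0,0,0.03,1],
    [0,0,0,0,0,0.03,1],
    [0,0,0,0,0,0.03,1],
    [0,0,0,0,0,0.027,1],
    [0,0,0,0,0,0,0.3],
    [0,0,0,0,0,0,0.2],
    [0,0,0,0,0,0,0.2]
  ],
  "force": 40
}}

```text
time: 5.28
tool_pos: [0.5192, 0.1724, 0.0618]
tcp_rot: [-3.133, 0.226, -0.003]
wrist_force: [0.4, 0.4, 0.2]
width: 0.606
grip_force: 0.0
```

Emit:
{"fn": "drive_tool", "kwargs": {
  "rows": [
    [0,0,0,0,0,0,0.2],
    [0,0,0,0,0,0,0.2],
    [0,0,0,0,0,0,0.2],
    [0,0,0,0,0,0,0.2]
  ]
}}

```text
time: 5.62
tool_pos: [0.5199, 0.1739, 0.063]
tcp_rot: [-3.13, 0.226, -0.007]
wrist_force: [-0.4, 5.4, -1.0]
width: 0.501
grip_force: 44.3
```

Run:
```python
from h import *
s,p,R=st();print(p,s["width"],s["grip_force"],s["wrist_force"])
th0=.129
for th in np.r_[th0,np.arange(.2,1.851,.15),1.84]:
    f=lambda t:np.array([-.162*np.cos(t)+.004*np.sin(t)*0-.004*np.sin(t)*-1,.162*np.sin(t)+.004*np.cos(t)])
    d=f(th)-f(th0);print(round(th,2),"dx %.4f dz(tool) %.4f"%(d[0],-d[1]))
```

```text
[0.5199044  0.17387258 0.06300374] 0.5009841958274099 44.29925501346588 [-0.35829793  5.40994304 -0.95656273]
0.13 dx 0.0000 dz(tool) -0.0000
0.2 dx 0.0022 dz(tool) -0.0113
0.35 dx 0.0093 dz(tool) -0.0345
0.5 dx 0.0199 dz(tool) -0.0564
0.65 dx 0.0336 dz(tool) -0.0764
0.8 dx 0.0501 dz(tool) -0.0942
0.95 dx 0.0692 dz(tool) -0.1093
1.1 dx 0.0902 dz(tool) -0.1214
1.25 dx 0.1129 dz(tool) -0.1302
1.4 dx 0.1365 dz(tool) -0.1355
1.55 dx 0.1608 dz(tool) -0.1372
1.7 dx 0.1850 dz(tool) -0.1353
1.85 dx 0.2086 dz(tool) -0.1298
1.84 dx 0.2071 dz(tool) -0.1303
```

Emit:
{"fn": "drive_tool", "kwargs": {
  "rows": [
    [0,0,0,0.0022,0,-0.0113,0.2],
    [0,0,0,0.003,0,-0.0118,0.2],
    [0,0,0,0.0041,0,-0.0114,0.2],
    [0,0,0,0.0048,0,-0.0112,0.2],
    [0,0,0,0.0058,0,-0.0107,0.2],
    [0,0,0,0.0064,0,-0.0103,0.2],
    [0,0,0,0.0073,0,-0.0097,0.2]
  ]
}}

```text
time: 6.2
tool_pos: [0.5528, 0.169, 0.1392]
tcp_rot: [-3.13, 0.226, -0.006]
wrist_force: [3.5, 5.8, -5.7]
width: 0.507
grip_force: 42.6
```

Emit:
{"fn": "drive_tool", "kwargs": {
  "rows": [
    [0,0,0,0.0079,0,-0.0092,0.2],
    [0,0,0,0.0086,0,-0.0086,0.2],
    [0,0,0,0.0092,0,-0.008,0.2],
    [0,0,0,0.0099,0,-0.0071,0.2],
    [0,0,0,0.0103,0,-0.0064,0.2],
    [0,0,0,0.0107,0,-0.0057,0.2],
    [0,0,0,0.0112,0,-0.0048,0.2],
    [0,0,0,0.0115,0,-0.004,0.2]
  ]
}}

```text
time: 6.87
tool_pos: [0.63, 0.1576, 0.1929]
tcp_rot: [-3.131, 0.225, -0.001]
wrist_force: [-2.1, 5.2, -1.7]
width: 0.505
grip_force: 40.8
```

Emit:
{"fn": "drive_tool", "kwargs": {
  "rows": [
    [0,0,0,0.0117,0,-0.0031,0.2],
    [0,0,0,0.0119,0,-0.0022,0.2],
    [0,0,0,0.0121,0,-0.0012,0.2],
    [0,0,0,0.0122,0,-0.0005,0.2],
    [0,0,0,0.0121,0,0.0005,0.2],
    [0,0,0,0.0121,0,0.0014,0.2],
    [0,0,0,0.0119,0,0.0023,0.2],
    [0,0,0,0.0117,0,0.0032,0.2]
  ]
}}

```text
time: 7.53
tool_pos: [0.7261, 0.1434, 0.1939]
tcp_rot: [-3.131, 0.225, -0.006]
wrist_force: [-1.2, 3.4, 4.5]
width: 0.503
grip_force: 40.1
```

Run:
```python
from h import *
s,p,R=st();print(p,s["width"],s["grip_force"],s["wrist_force"])
t=cam("top");w=cam("side");cv2.imwrite("pics/t2.png",np.hstack([cv2.resize(t["color"][100:340,100:500],(400,240)),w["color"][140:380,100:500]])[:,:,::-1])
```

```text
[0.72613319 0.14336973 0.19385807] 0.5030411492873149 40.10850548744202 [-1.16520632  3.44853957  4.54501441]
```

View pics/t2.png

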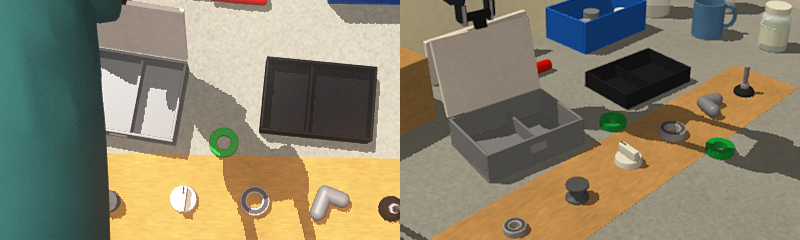

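The lid is open past vertical (crop left: lid behind the case; right: lid leaning back, compartments empty). I'll release it and move over the large bearing.

Emit:
{"fn": "drive_tool", "kwargs": {
  "rows": [
    [0,0,0,0,0,0,0.8],
    [0,0,0,0,0,0,0.8],
    [0,0,0,0,0,0,0.8],
    [0,0,0,0,0,-0.03,1],
    [0,0,0,0,0,-0.03,1],
    [0,0,0,-0.0261,0.0245,-0.01,1],
    [0,0,0,-0.0261,0.0245,0,1],
    [0,0,0,-0.0261,0.0245,0,1]
  ]
}}

```text
time: 8.3
tool_pos: [0.6361, 0.0801, 0.2614]
tcp_rot: [3.133, -0.224, 0.004]
wrist_force: [-0.9, -0.4, -0.0]
width: 1.002
grip_force: 0.0
```

Emit:
{"fn": "drive_tool", "kwargs": {
  "rows": [
    [0,0,0,-0.0261,0.0245,0,1],
    [0,0,0,-0.0261,0.0245,0,1],
    [0,0,0,-0.0261,0.0245,0,1],
    [0,0,0,-0.0261,0.0245,0,1],
    [0,0,0,-0.0261,0.0245,0,1],
    [0,0,0,-0.0261,0.0245,0.015,1],
    [0,0,0,-0.0261,0.0245,0.015,1],
    [0,0,-7,0,0,0.0,1]
  ]
}}

```text
time: 8.97
tool_pos: [0.4226, -0.0645, 0.225]
tcp_rot: [3.141, -0.036, -0.017]
wrist_force: [-1.4, -0.0, -0.4]
width: 0.999
grip_force: 0.0
```

Emit:
{"fn": "drive_tool", "kwargs": {
  "rows": [
    [0,0,-7,0,0,0.01,1],
    [0,0,-7,0,0,0.01,1],
    [0,0,-7,0,0,0.01,1],
    [0,0,-7,0,0,0.01,1],
    [0,0,-7,0,0,0.01,1],
    [0,0,-7,0,0,0.01,1],
    [0,0,-7,0,0,0,1],
    [0,0,-7,0,0,0,1]
  ]
}}

```text
time: 9.63
tool_pos: [0.4297, -0.0628, 0.1689]
tcp_rot: [-2.784, -1.453, 0.003]
wrist_force: [0.1, -0.2, -0.1]
width: 1.003
grip_force: 0.0
```

Emit:
{"fn": "drive_tool", "kwargs": {
  "rows": [
    [0,0,-7,0,0,0,1],
    [0,0,-7,0,0,0,1],
    [0,0,-7,0,0,0,1],
    [0,0,-7,0,0,0,1],
    [0,0,-7,0,0,0,1],
    [0,0,0,0,0,0,1]
  ]
}}

```text
time: 10.13
tool_pos: [0.4305, -0.0629, 0.17]
tcp_rot: [-2.223, -2.22, 0.001]
wrist_force: [0.3, -0.3, 0.1]
width: 1.004
grip_force: 0.0
```

```bash
cat > look.py <<'E'
from h import *
import sys
n,x,y,z=sys.argv[1],*map(float,sys.argv[2:5])
p=cam("wrist");im=p["color"][:,:,::-1].copy();g=proj(p,[[x,y,z]])[0];print("guess px",g.round(1))
for m in masks_of(p,n)[:4]:
    c=cen(m);print(round(m["score"],2),c.round(1),m["bbox"],onz(p,c,z).round(4))
    cv2.drawContours(im,cv2.findContours(m["mask"].astype(np.uint8),0,2)[0],-1,(0,255,255),1)
cv2.imwrite("pics/"+sys.argv[5]+".png",im)
s,q,R=st();print(q.round(4),s["tcp_rot"].round(3),s["time"],s["width"])
E
python3 look.py bearing_large .432 -.0622 .0075 w3
python3 -c "
from h import *
to([.432,-.0622,.1],np.pi/2)"
```

```text
guess px [323.6 219.1]
0.88 [221.6 233.3] [191.3, 203.9, 251.0, 259.9] [ 0.3361 -0.0758  0.0075]
0.85 [323.2 218.4] [293.3, 188.6, 353.5, 247.3] [ 0.4316 -0.0616  0.0075]
0.73 [437.5 156.7] [405.0, 127.9, 468.0, 187.2] [ 0.5315 -0.0062  0.0075]
[ 0.4307 -0.0629  0.17  ] [ 2.230e+00  2.213e+00 -1.000e-03] 10.2333 1.0004108042677797
pos [ 0.4307 -0.0629  0.17  ] shift(tool) [0.0007 0.0013 0.07  ] turn [-0.01  0.02 -0.43] shift in target axes [0.0007 0.0013 0.07  ]
```

View pics/w3.png

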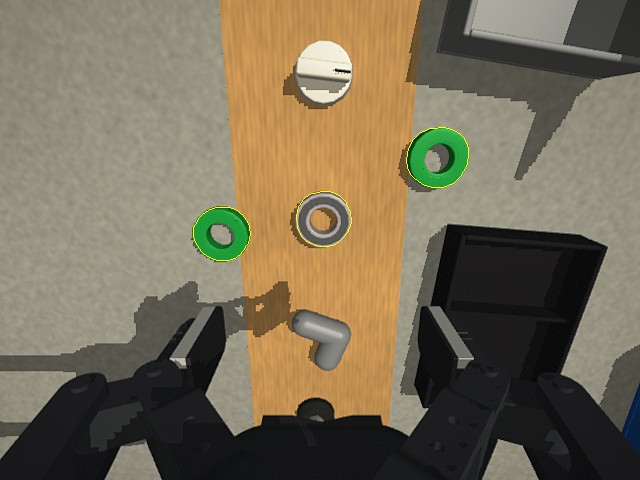

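The wrist view shows the steel bearing at (323,218), between the green rings at (222,233) and (437,157). It measures (0.4318, -0.0616). Opening to 0.85 clears both rings.

Emit:
{"fn": "drive_tool", "kwargs": {
  "rows": [
    [0,0,-0.4,0.0013,0.0011,0.034,0.85],
    [0,0,0,0,0,0.034,0.85],
    [0,0,0,0,0,0.034,0.85],
    [0,0,0,0,0,0.034,0.85],
    [0,0,0,0,0,0.02,0.85],
    [0,0,0,0,0,0.01,0.85],
    [0,0,0,0,0,0.003,0.85],
    [0,0,0,0,0,0,0.5]
  ],
  "force": 40
}}

```text
time: 10.9
tool_pos: [0.4321, -0.0615, 0.0009]
tcp_rot: [-2.219, -2.223, 0.001]
wrist_force: [0.6, -0.3, -0.3]
width: 0.722
grip_force: 0.0
```

Emit:
{"fn": "drive_tool", "kwargs": {
  "rows": [
    [0,0,0,0,0,0,0.4],
    [0,0,0,0,0,0,0.4],
    [0,0,0,0,0,0,0.4],
    [0,0,0,0,0,0,0.4],
    [0,0,0,0,0,0,0.4]
  ]
}}

```text
time: 11.32
tool_pos: [0.434, -0.0618, 0.0026]
tcp_rot: [2.216, 2.222, 0.003]
wrist_force: [0.4, -0.1, 6.3]
width: 0.585
grip_force: 42.3
```

Emit:
{"fn": "drive_tool", "kwargs": {
  "rows": [
    [0,0,0,0,0,-0.02,0.4],
    [0,0,0,0,0,-0.035,0.4],
    [0,0,0,0,0,-0.035,0.4],
    [0,0,4.1,0,0,-0.03,0.4],
    [0,0,4.1,0,0,0,0.4],
    [0,0,0,0.0283,0.0135,0,0.4],
    [0,0,0,0.0283,0.0135,0,0.4],
    [0,0,0,0.0283,0.0135,0,0.4]
  ]
}}

```text
time: 11.98
tool_pos: [0.4845, 0.0175, 0.1216]
tcp_rot: [2.373, 2.058, 0.001]
wrist_force: [-0.1, 0.3, -0.3]
width: 0.584
grip_force: 42.3
```

Emit:
{"fn": "drive_tool", "kwargs": {
  "rows": [
    [0,0,0,0.0283,0.0135,0,0.4],
    [0,0,0,0.0283,0.0135,0,0.4],
    [0,0,0,0.0283,0.0135,0,0.4],
    [0,0,0,0.0283,0.0135,0,0.4],
    [0,0,0,0.0283,0.0135,0,0.4],
    [0,0,0,0.0283,0.0135,0,0.4],
    [0,0,0,0.0283,0.0135,0,0.4],
    [0,0,0,0,0,0,0.4]
  ]
}}

```text
time: 12.65
tool_pos: [0.6083, 0.2046, 0.1213]
tcp_rot: [2.369, 2.063, 0.007]
wrist_force: [-0.1, -0.0, -0.7]
width: 0.588
grip_force: 42.3
```

Run:
```python
from h import *
s,q,R=st();print(q,s["width"],s["grip_force"],s["wrist_force"])
p=cam("wrist");im=p["color"][:,:,::-1].copy()
def C(pts,c=(.6072,.1605),a=-.1436):
    P=np.array(pts,float);return np.c_[c[0]+np.cos(a)*P[:,0]-np.sin(a)*P[:,1],c[1]+np.sin(a)*P[:,0]+np.cos(a)*P[:,1],P[:,2]]
for u in proj(p,C([[-.07,-.095,.055],[.07,-.095,.055],[-.07,.095,.055],[.07,.095,.055],[-.065,-.015,.033],[.065,-.015,.033]])): 
    print(u.round(0)); cv2.drawMarker(im,tuple(int(v) for v in np.clip(u,-999,1999)),(0,0,255),0,12,1)
cv2.imwrite("pics/w4.png",im); to([*C([[-.003,.0385,0]])[0,:2],.0085],np.pi/2-.1436)
```

```text
[0.6082869  0.20456068 0.12133648] 0.5884073430728723 42.311863135546446 [-0.08599268 -0.01906172 -0.69070244]
[238. 422.]
[416. 423.]
[216. 179.]
[445. 180.]
[244. 318.]
[412. 319.]
pos [0.6065 0.2023 0.1209] shift(tool) [-0.0029  0.0036  0.1124] turn [ 0.04 -0.04  0.35] shift in target axes [-0.0028  0.0037  0.1124]
```

View pics/w4.png

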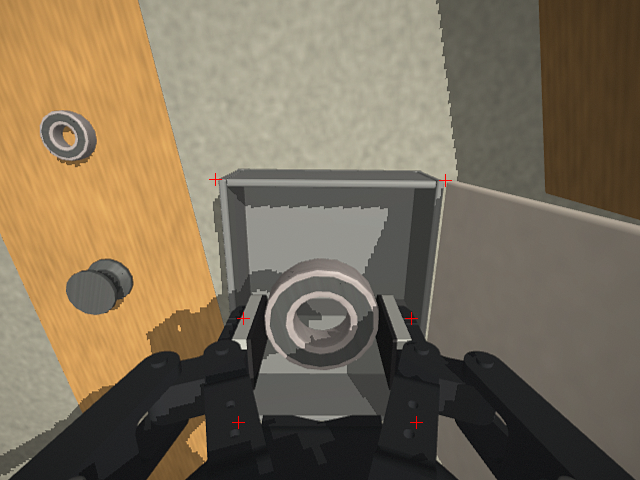

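```bash
python3 -c "
import cv2
a=cv2.imread('pics/w4.png')[150:350,195:460];cv2.imwrite('pics/w4c.png',cv2.resize(a,None,fx=2.9,fy=2.9,interpolation=0))"
```

```text
(no output)
```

View pics/w4c.png

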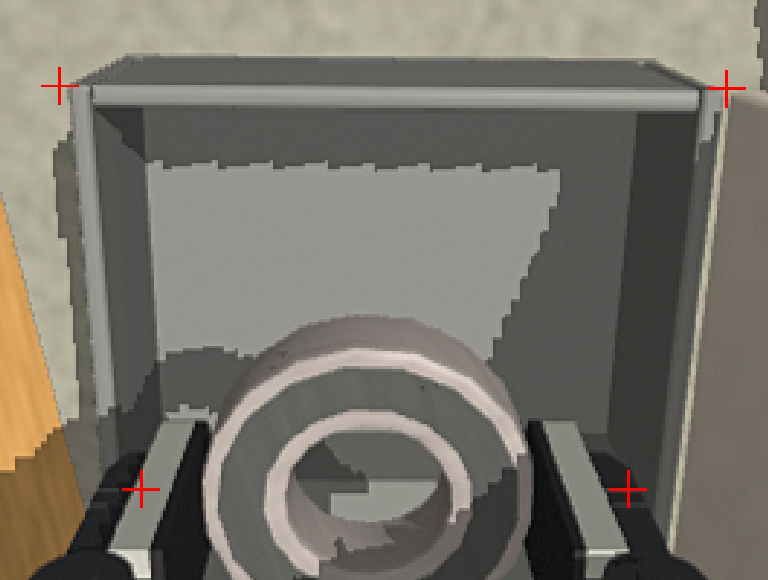

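Rim corners at (220,180) and (445,180) agree with the model to within about 2 mm, and the bearing hangs over the wide compartment. I'll lower it.

Emit:
{"fn": "drive_tool", "kwargs": {
  "rows": [
    [0,0,0,-0.003,0.003,0.03,0.4],
    [0,0,0,0,0,0.03,0.4],
    [0,0,0,0,0,0.025,0.4],
    [0,0,0,0,0,0.012,0.4],
    [0,0,0,0,0,0.008,0.4],
    [0,0,0,0,0,0.005,0.4],
    [0,0,0,0,0,0.001,0.4],
    [0,0,0,0,0,0,0.4]
  ]
}}

```text
time: 13.37
tool_pos: [0.6089, 0.1966, 0.0112]
tcp_rot: [2.371, 2.06, 0.003]
wrist_force: [0.5, -0.2, -1.4]
width: 0.585
grip_force: 42.3
```

Emit:
{"fn": "drive_tool", "kwargs": {
  "rows": [
    [0,0,0,0,0,0.001,0.4],
    [0,0,0,0,0,0.001,0.4],
    [0,0,0,0,0,0.001,0.4],
    [0,0,0,0,0,0,0.4]
  ]
}}

```text
time: 13.7
tool_pos: [0.6085, 0.1967, 0.0078]
tcp_rot: [2.371, 2.06, 0.002]
wrist_force: [-0.3, 1.0, -0.8]
width: 0.586
grip_force: 42.4
```

Emit:
{"fn": "drive_tool", "kwargs": {
  "rows": [
    [0,0,0,0,0,0.001,0.4],
    [0,0,0,0,0,0.0005,0.4],
    [0,0,0,0,0,0,0.4]
  ]
}}

```text
time: 13.95
tool_pos: [0.6086, 0.1967, 0.0077]
tcp_rot: [2.371, 2.06, 0.001]
wrist_force: [-2.8, -1.9, 7.9]
width: 0.585
grip_force: 43.2
```

Emit:
{"fn": "drive_tool", "kwargs": {
  "rows": [
    [0,0,0,0,0,0,0.75],
    [0,0,0,0,0,0,0.75],
    [0,0,0,0,0,0,0.75],
    [0,0,0,0,0,-0.03,0.75],
    [0,0,0,0,0,-0.035,0.75],
    [0,0,0,0,0,-0.035,0.75],
    [0,0,0,0,0,-0.03,0.75],
    [0,0,0,0.0139,-0.0309,0,0.75]
  ]
}}

```text
time: 14.62
tool_pos: [0.5885, 0.2143, 0.1445]
tcp_rot: [2.368, 2.051, 0.024]
wrist_force: [2.0, 0.6, 0.9]
width: 0.746
grip_force: 0.0
```

Emit:
{"fn": "drive_tool", "kwargs": {
  "rows": [
    [0,0,0,0.0139,-0.0309,0,0.75],
    [0,0,0,0.0139,-0.0309,0,0.75],
    [0,0,0,0.0139,-0.0309,0,0.75],
    [0,0,0,0.0139,-0.0309,0,0.75],
    [0,0,0,0.0139,-0.0309,0,0.75],
    [0,0,0,0,0,0,0.75],
    [0,0,0,0,0,0,0.75]
  ]
}}

```text
time: 15.2
tool_pos: [0.4346, 0.3057, 0.1354]
tcp_rot: [2.368, 2.064, -0.0]
wrist_force: [0.7, -0.8, -0.5]
width: 0.752
grip_force: 0.0
```

```bash
python3 look.py bearing_small .437 .3055 .0055 w5
python3 -c "
from h import *
S=cam('side');T=cam('top')
print([(round(m['score'],2),cen(m).round(1)) for m in masks_of(S,'bearing_large')],[(round(m['score'],2),cen(m).round(1)) for m in masks_of(T,'bearing_large')])"
```

```text
guess px [324.8 229.7]
0.74 [556.2 342.2] [449.5, 255.6, 637.9, 480.0] [0.6374 0.1664 0.0055]
0.63 [323.7 229.7] [302.7, 208.5, 345.2, 252.8] [0.4361 0.3056 0.0055]
[0.4366 0.305  0.1357] [2.370e+00 2.061e+00 1.000e-03] 15.3 0.748041884799739
[(0.98, array([418.8, 288.4])), (0.93, array([312.1, 262. ])), (0.76, array([198.8, 284. ]))] [(0.97, array([323.1, 242.3])), (0.87, array([362.4, 357.4])), (0.74, array([209. , 196.3]))]
```

View pics/w5.png

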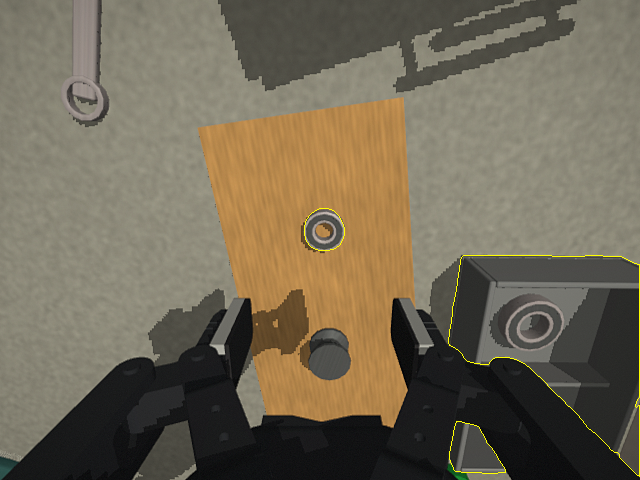

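The large bearing lies flat in the wide compartment (530,322). The small bearing at (324,230) measures (0.4362, 0.3056).

Emit:
{"fn": "drive_tool", "kwargs": {
  "rows": [
    [0,0,0,0.0005,-0.0003,0.034,0.75],
    [0,0,0,0,0,0.034,0.75],
    [0,0,0,0,0,0.034,0.75],
    [0,0,0,0,0,0.02,0.75],
    [0,0,0,0,0,0.0107,0.75],
    [0,0,0,0,0,0,0.5],
    [0,0,0,0,0,0,0.3],
    [0,0,0,0,0,0,0.2]
  ],
  "force": 35
}}

```text
time: 16.17
tool_pos: [0.4375, 0.3062, 0.0045]
tcp_rot: [2.372, 2.06, 0.004]
wrist_force: [-0.4, -0.5, -0.9]
width: 0.381
grip_force: 34.7
```

Emit:
{"fn": "drive_tool", "kwargs": {
  "rows": [
    [0,0,0,0,0,0,0.2],
    [0,0,0,0,0,0,0.2],
    [0,0,0,0,0,0,0.2],
    [0,0,0,0,0,0,0.2],
    [0,0,0,0,0,0,0.2]
  ]
}}

```text
time: 16.58
tool_pos: [0.4367, 0.3061, 0.0041]
tcp_rot: [2.371, 2.06, 0.003]
wrist_force: [-0.2, -0.1, 5.2]
width: 0.382
grip_force: 35.3
```

Run:
```python
from h import *
c,a=(.6072,.1605),-.1436
v=np.array([-.003,-.0535]);t=[c[0]+np.cos(a)*v[0]-np.sin(a)*v[1],c[1]+np.sin(a)*v[0]+np.cos(a)*v[1]]
print(t);to([*t,.13],np.pi/2-.1436)
```

```text
[np.float64(0.5965746548778862), np.float64(0.10797998437703991)]
pos [0.4367 0.3061 0.0041] shift(tool) [-0.1737  0.1862 -0.1258] turn [ 0.1  -0.08  0.21] shift in target axes [-0.1732  0.1866 -0.1259]
```

Emit:
{"fn": "drive_tool", "kwargs": {
  "rows": [
    [0,0,0,0,0,-0.02,0.2],
    [0,0,0,0,0,-0.035,0.2],
    [0,0,0,0,0,-0.036,0.2],
    [0,0,0,0,0,-0.035,0.2],
    [0,0,0.2,-0.0217,0.0233,0,0.2],
    [0,0,0,-0.0217,0.0233,0,0.2],
    [0,0,0,-0.0217,0.0233,0,0.2],
    [0,0,0,-0.0217,0.0233,0,0.2]
  ]
}}

```text
time: 17.25
tool_pos: [0.5162, 0.2055, 0.1293]
tcp_rot: [2.374, 2.057, 0.001]
wrist_force: [0.3, -0.0, -1.0]
width: 0.379
grip_force: 35.0
```

Emit:
{"fn": "drive_tool", "kwargs": {
  "rows": [
    [0,0,0,-0.0217,0.0233,0,0.2],
    [0,0,0,-0.0217,0.0233,0,0.2],
    [0,0,0,-0.0217,0.0233,0,0.2],
    [0,0,0,-0.0217,0.0233,0,0.2],
    [0,0,0,0,0,0,0.2],
    [0,0,0,0,0,0.03,0.2],
    [0,0,0,0,0,0.02,0.2],
    [0,0,0,0,0,0,0.2]
  ]
}}

```text
time: 17.92
tool_pos: [0.5911, 0.1064, 0.0738]
tcp_rot: [-2.372, -2.052, 0.012]
wrist_force: [-0.4, -0.3, -1.2]
width: 0.383
grip_force: 35.0
```

Run:
```python
from h import *
to([.5966,.1080,.0091],np.pi/2-.1436)
s,_,_=st();print(s["width"],s["grip_force"])
```

```text
pos [0.5911 0.1064 0.0738] shift(tool) [0.0025 0.0058 0.0646] turn [-0.53  0.14 -0.04] shift in target axes [0.0024 0.0052 0.0647]
0.3834726283504991 35.01824777573347
```

Emit:
{"fn": "drive_tool", "kwargs": {
  "rows": [
    [0,0,0,0.001,0.002,0,0.2],
    [0,0,0,0,0,0,0.2],
    [0,0,0,0,0,0.03,0.2],
    [0,0,0,0,0,0.02,0.2],
    [0,0,0,0,0,0.01,0.2],
    [0,0,0,0,0,0.004,0.2],
    [0,0,0,0,0,0,0.2]
  ]
}}

```text
time: 18.5
tool_pos: [0.5977, 0.108, 0.015]
tcp_rot: [-2.375, -2.057, 0.0]
wrist_force: [0.2, -0.2, -0.8]
width: 0.386
grip_force: 35.0
```

Emit:
{"fn": "drive_tool", "kwargs": {
  "rows": [
    [0,0,0,0,0,0.003,0.2],
    [0,0,0,0,0,0.001,0.2],
    [0,0,0,0,0,0.001,0.2],
    [0,0,0,0,0,0,0.2]
  ]
}}

```text
time: 18.83
tool_pos: [0.5982, 0.1079, 0.0106]
tcp_rot: [2.375, 2.056, 0.002]
wrist_force: [0.6, 0.8, -0.1]
width: 0.386
grip_force: 35.0
```

Emit:
{"fn": "drive_tool", "kwargs": {
  "rows": [
    [0,0,0,0,0,0.0005,0.2],
    [0,0,0,0,0,0,0.2]
  ]
}}

```text
time: 19.0
tool_pos: [0.5978, 0.1078, 0.0097]
tcp_rot: [2.375, 2.056, 0.001]
wrist_force: [-0.2, 1.1, -0.4]
width: 0.381
grip_force: 35.0
```

Emit:
{"fn": "drive_tool", "kwargs": {
  "rows": [
    [0,0,0,0,0,0.0008,0.2],
    [0,0,0,0,0,0,0.2]
  ]
}}

```text
time: 19.17
tool_pos: [0.5979, 0.1078, 0.0092]
tcp_rot: [2.375, 2.056, 0.001]
wrist_force: [-1.2, -0.3, 3.4]
width: 0.379
grip_force: 35.4
```

Emit:
{"fn": "drive_tool", "kwargs": {
  "rows": [
    [0,0,0,0,0,0,0.6],
    [0,0,0,0,0,0,0.6],
    [0,0,0,0,0,0,0.6],
    [0,0,0,0,0,-0.02,0.6],
    [0,0,0,0,0,-0.04,0.6],
    [0,0,0,0,0,-0.04,0.8],
    [0,0,0,0,0,-0.04,0.8],
    [0,0,0,0,0,-0.04,0.8]
  ]
}}

```text
time: 19.83
tool_pos: [0.5971, 0.1077, 0.19]
tcp_rot: [-2.375, -2.056, 0.001]
wrist_force: [0.6, 0.2, 0.3]
width: 0.802
grip_force: 0.0
```

Emit:
{"fn": "drive_tool", "kwargs": {
  "rows": [
    [0,0,0,0,0,-0.04,0.8],
    [0,0,0,0,0,-0.04,0.8],
    [0,0,6.92,0,0,0,0.8],
    [0,0,6.92,0,0,0,0.8],
    [0,0,6.92,0,0,0,0.8],
    [0,0,6.92,0,0,0,0.8],
    [0,0,6.92,0,0,0,0.8],
    [0,0,6.92,0,0,0,0.8]
  ]
}}

```text
time: 20.5
tool_pos: [0.5975, 0.1078, 0.2683]
tcp_rot: [-2.953, -1.072, 0.001]
wrist_force: [0.2, 0.1, 0.2]
width: 0.799
grip_force: 0.0
```

Emit:
{"fn": "drive_tool", "kwargs": {
  "rows": [
    [0,0,6.92,0,0,0,0.8],
    [0,0,6.92,0,0,0,0.8],
    [0,0,6.92,0,0,0,0.8],
    [0,0,6.92,0,0,0,0.8],
    [0,0,6.92,0,0,0,0.8],
    [0,0,6.92,0,0,0,0.8],
    [0,0,6.92,0,0,0,0.8],
    [0,0,0,0,0,0,0.8]
  ]
}}

```text
time: 21.17
tool_pos: [0.5975, 0.1078, 0.2682]
tcp_rot: [3.133, -0.229, -0.001]
wrist_force: [0.7, -0.5, -0.6]
width: 0.801
grip_force: 0.0
```

Run:
```python
from h import *
to([.726,.1434,.1939],-.144)
p=cam("wrist");im=p["color"][:,:,::-1].copy()
u=proj(p,[[.726,.1434,.208]])[0];cv2.drawMarker(im,tuple(int(v) for v in u),(0,0,255),0,12,1);print(u)
T=cam("top")
o=np.zeros((480,800,3),np.uint8);o[:360,:480]=cv2.resize(im,(480,360));o[:240,480:]=T["color"][120:360,100:420,::-1];cv2.imwrite("pics/w6.png",o)
```

```text
pos [0.5975 0.1078 0.2682] shift(tool) [ 0.122  -0.054   0.0743] turn [ 0.01  0.03 -0.11] shift in target axes [ 0.1221 -0.0537  0.0743]
[217.7200604   45.90875225]
```

View pics/w6.png

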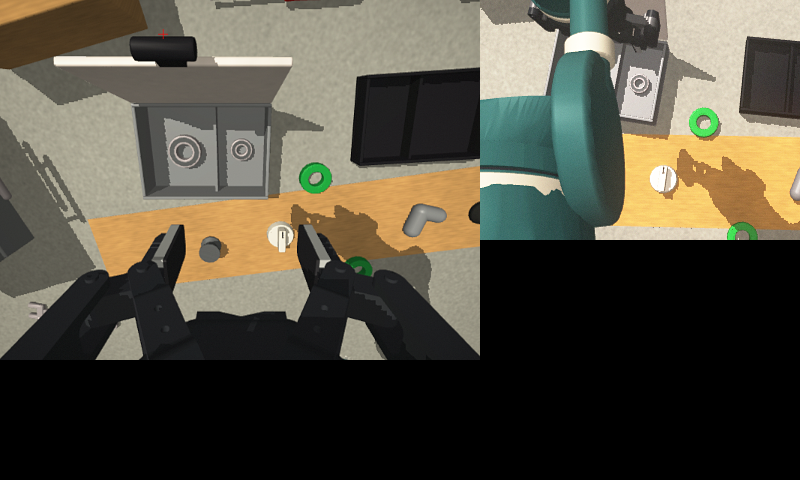

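Both bearings lie flat in their compartments (185,152) and (242,150). The handle appears at about (217,65) in full-image pixels, nearer than the projected (218,46), so I'll move closer and measure again.

Emit:
{"fn": "drive_tool", "kwargs": {
  "rows": [
    [0,0,0,0.025,-0.0134,0,0.8],
    [0,0,0,0.025,-0.0134,0,0.8],
    [0,0,0,0.025,-0.0134,0,0.8],
    [0,0,0,0.025,-0.0134,0,0.8],
    [0,0,0,0,0,0,0.8],
    [0,0,0,0,0,0,0.8]
  ]
}}

```text
time: 21.77
tool_pos: [0.7047, 0.1469, 0.2671]
tcp_rot: [3.133, -0.22, -0.003]
wrist_force: [0.2, 0.4, -0.8]
width: 0.798
grip_force: 0.0
```

Run:
```python
from h import *
to([.726,.1434,.1939],-.144)
p=cam("wrist");im=p["color"][:,:,::-1].copy()
hsv=p["color"].max(2)
for th in (1.65,1.7,1.75,1.8,1.85,1.9):
    x=.07-.162*np.cos(th)+.004*np.sin(th);z=.0555+.162*np.sin(th)+.004*np.cos(th)
    a=-.1436;W=[.6072+np.cos(a)*x,.1605+np.sin(a)*x,z];u=proj(p,[W])[0];print(th,np.round(W,4),u.round(1));cv2.drawMarker(im,tuple(int(v) for v in u),(0,0,255),0,8,1)
cv2.imwrite("pics/w7.png",im)
```

```text
pos [0.7047 0.1469 0.2671] shift(tool) [0.0217 0.0004 0.0732] turn [0.04 0.11 0.22] shift in target axes [0.0216 0.0004 0.0732]
1.65 [0.6931 0.1481 0.2167] [321.3 284.3]
1.7 [0.7011 0.1469 0.2156] [321.4 271.8]
1.75 [0.709  0.1458 0.2142] [321.4 259. ]
1.8 [0.7168 0.1447 0.2124] [321.4 245.9]
1.85 [0.7245 0.1435 0.2101] [321.5 232.7]
1.9 [0.7321 0.1424 0.2075] [321.5 219.5]
```

View pics/w7.png

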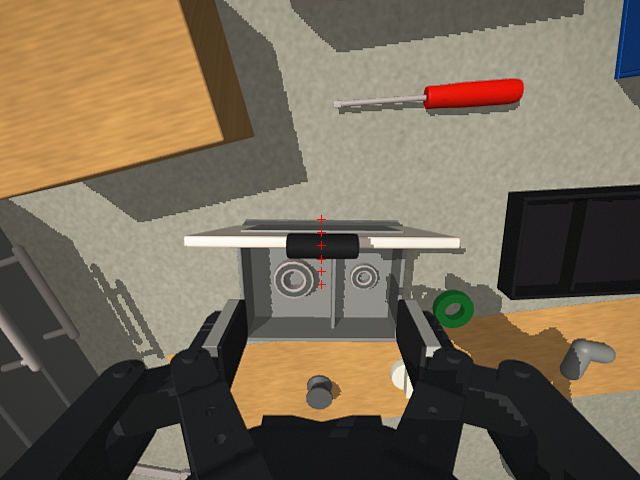

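The handle centre is at row 246, matching an opening angle of about 1.80 rad and position (0.717, 0.145, 0.212). I'll grip there.

Emit:
{"fn": "drive_tool", "kwargs": {
  "rows": [
    [0,0,0,0.013,0.0005,0,0.8],
    [0,0,0,0,0,0.03,0.8],
    [0,0,0,0,0,0.025,0.8],
    [0,0,0,0,0,0.014,0.8],
    [0,0,0,0,0,0,0.3],
    [0,0,0,0,0,0,0.2],
    [0,0,0,0,0,0,0.2],
    [0,0,0,0,0,0,0.2]
  ],
  "force": 40
}}

```text
time: 22.48
tool_pos: [0.7159, 0.1448, 0.1995]
tcp_rot: [-3.133, 0.223, 0.003]
wrist_force: [-1.8, 2.9, -7.3]
width: 0.501
grip_force: 44.7
```

Emit:
{"fn": "drive_tool", "kwargs": {
  "rows": [
    [0,0,0,0,0,0,0.2],
    [0,0,0,0,0,0,0.2],
    [0,0,0,0,0,0,0.2]
  ]
}}

```text
time: 22.73
tool_pos: [0.7165, 0.1446, 0.1993]
tcp_rot: [-3.133, 0.224, 0.002]
wrist_force: [-2.2, 3.6, -7.8]
width: 0.504
grip_force: 44.7
```

Run:
```python
import numpy as np
f=lambda t:np.array([-.162*np.cos(t)+.004*np.sin(t),.162*np.sin(t)+.004*np.cos(t)])
ts=np.linspace(1.8,0,25)
for a,b in zip(ts,ts[1:]):
    d=f(b)-f(a);print("[0,0,0,%.4f,0,%.4f,0.2] %.2f"%(d[0],-d[1],b))
```

```text
[0,0,0,-0.0119,0,-0.0026,0.2] 1.73
[0,0,0,-0.0120,0,-0.0017,0.2] 1.65
[0,0,0,-0.0121,0,-0.0008,0.2] 1.58
[0,0,0,-0.0122,0,0.0001,0.2] 1.50
[0,0,0,-0.0121,0,0.0010,0.2] 1.43
[0,0,0,-0.0120,0,0.0019,0.2] 1.35
[0,0,0,-0.0118,0,0.0028,0.2] 1.27
[0,0,0,-0.0116,0,0.0037,0.2] 1.20
[0,0,0,-0.0113,0,0.0045,0.2] 1.12
[0,0,0,-0.0109,0,0.0054,0.2] 1.05
[0,0,0,-0.0105,0,0.0062,0.2] 0.98
[0,0,0,-0.0100,0,0.0069,0.2] 0.90
[0,0,0,-0.0094,0,0.0077,0.2] 0.83
[0,0,0,-0.0088,0,0.0084,0.2] 0.75
[0,0,0,-0.0082,0,0.0090,0.2] 0.68
[0,0,0,-0.0075,0,0.0096,0.2] 0.60
[0,0,0,-0.0067,0,0.0101,0.2] 0.53
[0,0,0,-0.0060,0,0.0106,0.2] 0.45
[0,0,0,-0.0051,0,0.0110,0.2] 0.38
[0,0,0,-0.0043,0,0.0114,0.2] 0.30
[0,0,0,-0.0034,0,0.0117,0.2] 0.23
[0,0,0,-0.0026,0,0.0119,0.2] 0.15
[0,0,0,-0.0017,0,0.0120,0.2] 0.08
[0,0,0,-0.0008,0,0.0121,0.2] 0.00
```

Emit:
{"fn": "drive_tool", "kwargs": {
  "rows": [
    [0,0,0,-0.0119,0,-0.0026,0.2],
    [0,0,0,-0.012,0,-0.0017,0.2],
    [0,0,0,-0.0121,0,-0.0008,0.2],
    [0,0,0,-0.0122,0,0.0001,0.2],
    [0,0,0,-0.0121,0,0.001,0.2],
    [0,0,0,-0.012,0,0.0019,0.2],
    [0,0,0,-0.0118,0,0.0028,0.2],
    [0,0,0,-0.0116,0,0.0037,0.2]
  ]
}}

```text
time: 23.4
tool_pos: [0.6261, 0.1581, 0.1988]
tcp_rot: [-3.131, 0.224, -0.017]
wrist_force: [3.6, 0.5, -0.2]
width: 0.502
grip_force: 42.3
```

Emit:
{"fn": "drive_tool", "kwargs": {
  "rows": [
    [0,0,0,-0.0113,0,0.0045,0.2],
    [0,0,0,-0.0109,0,0.0054,0.2],
    [0,0,0,-0.0105,0,0.0062,0.2],
    [0,0,0,-0.01,0,0.0069,0.2],
    [0,0,0,-0.0094,0,0.0077,0.2],
    [0,0,0,-0.0088,0,0.0084,0.2],
    [0,0,0,-0.0082,0,0.009,0.2],
    [0,0,0,-0.0075,0,0.0096,0.2]
  ]
}}

```text
time: 24.07
tool_pos: [0.5483, 0.1697, 0.1432]
tcp_rot: [-3.131, 0.225, -0.009]
wrist_force: [-9.6, 0.6, 11.6]
width: 0.504
grip_force: 48.3
```

Emit:
{"fn": "drive_tool", "kwargs": {
  "rows": [
    [0,0,0,-0.0067,0,0.0101,0.2],
    [0,0,0,-0.006,0,0.0106,0.2],
    [0,0,0,-0.0051,0,0.011,0.2],
    [0,0,0,-0.0043,0,0.0114,0.2],
    [0,0,0,-0.0034,0,0.0117,0.2],
    [0,0,0,-0.0026,0,0.0119,0.2],
    [0,0,0,0,0,0,0.2],
    [0,0,0,0,0,0,0.2]
  ]
}}

```text
time: 24.73
tool_pos: [0.5182, 0.1741, 0.0722]
tcp_rot: [-3.131, 0.225, 0.001]
wrist_force: [-9.0, 5.2, 2.7]
width: 0.502
grip_force: 57.2
```

Emit:
{"fn": "drive_tool", "kwargs": {
  "rows": [
    [0,0,0,-0.0012,0,0.006,0.2],
    [0,0,0,-0.001,0,0.006,0.2],
    [0,0,0,-0.0005,0,0.006,0.2],
    [0,0,0,0,0,0.005,0.2],
    [0,0,0,0,0,0,0.2]
  ]
}}

```text
time: 25.15
tool_pos: [0.5156, 0.1745, 0.0489]
tcp_rot: [-3.131, 0.225, 0.001]
wrist_force: [-8.7, 5.1, 2.3]
width: 0.5
grip_force: 57.8
```

Emit:
{"fn": "drive_tool", "kwargs": {
  "rows": [
    [0,0,0,0.001,0,0.002,0.2],
    [0,0,0,0,0,0.001,0.2],
    [0,0,0,0,0,0,0.2]
  ]
}}

```text
time: 25.4
tool_pos: [0.5156, 0.1745, 0.0461]
tcp_rot: [-3.131, 0.226, 0.005]
wrist_force: [-11.1, 7.1, 2.2]
width: 0.508
grip_force: 58.0
```

Emit:
{"fn": "drive_tool", "kwargs": {
  "rows": [
    [0,0,0,0,0,0.002,0.2],
    [0,0,0,0,0,0.001,0.2],
    [0,0,0,0,0,0,0.2]
  ]
}}

```text
time: 25.65
tool_pos: [0.5156, 0.1745, 0.0431]
tcp_rot: [-3.132, 0.225, 0.004]
wrist_force: [-11.6, 7.4, 1.6]
width: 0.502
grip_force: 58.0
```

```bash
python3 -c "
from h import *
print(st()[0]['wrist_force'],st()[1])
S=cam('side');cv2.imwrite('pics/s8.png',cv2.resize(S['color'][190:350,120:340,::-1],None,fx=3.5,fy=3.5))"
```

```text
[-11.59246484   7.35239928   1.5587786 ] [0.51557606 0.17446664 0.04305511]
```

View pics/s8.png

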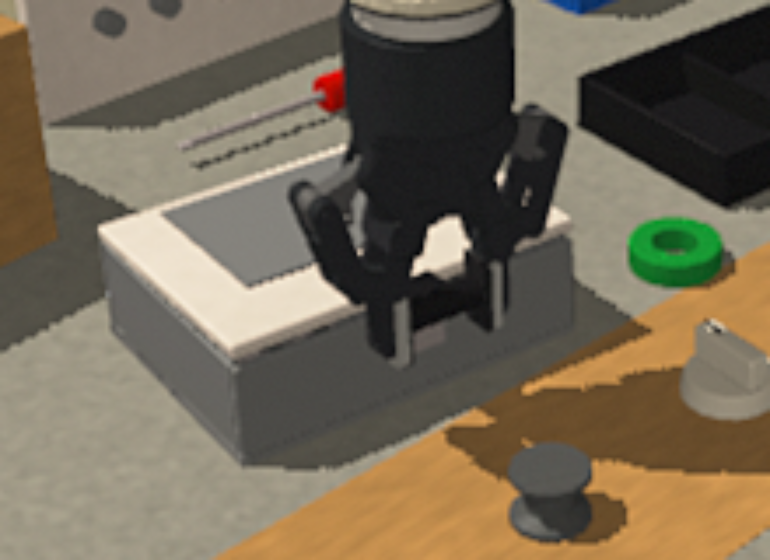

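The lid is close to shut in the side view, but there is no contact force yet, so I'll keep lowering until it seats.

Emit:
{"fn": "drive_tool", "kwargs": {
  "rows": [
    [0,0,0,0,0,0.0015,0.2],
    [0,0,0,0,0,0.001,0.2],
    [0,0,0,0,0,0,0.2]
  ]
}}

```text
time: 25.95
tool_pos: [0.5157, 0.1744, 0.0406]
tcp_rot: [-3.131, 0.226, 0.004]
wrist_force: [-11.4, 7.1, 1.7]
width: 0.498
grip_force: 58.0
```

Emit:
{"fn": "drive_tool", "kwargs": {
  "rows": [
    [0,0,0,0,0,0.0015,0.2],
    [0,0,0,0,0,0.001,0.2],
    [0,0,0,0,0,0,0.2]
  ]
}}

```text
time: 26.2
tool_pos: [0.5157, 0.1744, 0.0381]
tcp_rot: [-3.131, 0.226, 0.004]
wrist_force: [-11.6, 7.3, 1.2]
width: 0.505
grip_force: 58.1
```

Emit:
{"fn": "drive_tool", "kwargs": {
  "rows": [
    [0,0,0,0,0,0.0015,0.2],
    [0,0,0,0,0,0.001,0.2],
    [0,0,0,0,0,0,0.2]
  ]
}}

```text
time: 26.45
tool_pos: [0.5158, 0.1745, 0.0375]
tcp_rot: [-3.132, 0.225, 0.005]
wrist_force: [-16.6, 4.8, 14.6]
width: 0.502
grip_force: 59.4
```

Run:
```python
from h import *
print(st()[0]['wrist_force'],st()[1])
S=cam('side');cv2.imwrite('pics/s9.png',cv2.resize(S['color'][190:350,120:340,::-1],None,fx=3.5,fy=3.5))
```

```text
[-16.57808833   4.79408416  14.63901878] [0.51582904 0.17449223 0.03753007]
```

View pics/s9.png

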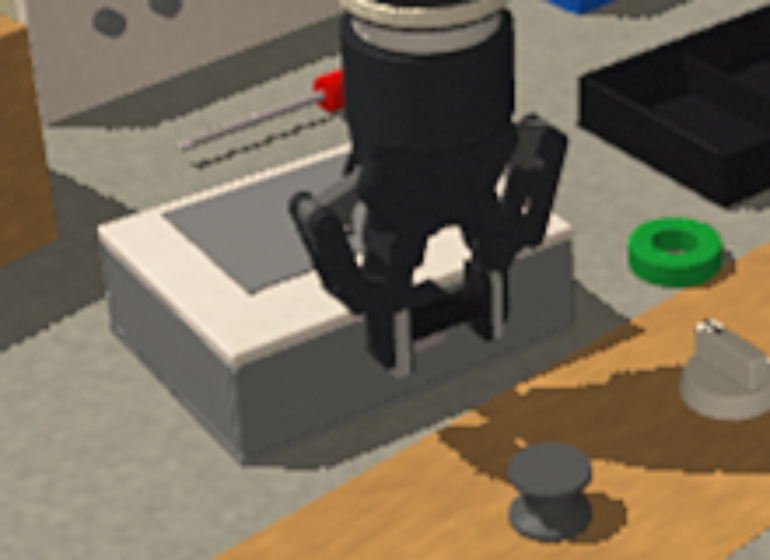

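Contact now: Fz is 14.6 N and the picture shows no gap. I'll press once more, release and rise.

Emit:
{"fn": "drive_tool", "kwargs": {
  "rows": [
    [0,0,0,0,0,0.001,0.2],
    [0,0,0,0,0,0,0.2],
    [0,0,0,0,0,0,0.8],
    [0,0,0,0,0,0,0.8],
    [0,0,0,0,0,0,0.8],
    [0,0,0,0,0,0,0.8],
    [0,0,0,0,0,-0.03,0.8],
    [0,0,0,0,0,-0.04,0.8]
  ]
}}

```text
time: 27.17
tool_pos: [0.5138, 0.1716, 0.0999]
tcp_rot: [3.13, -0.225, -0.013]
wrist_force: [0.4, 0.6, -0.7]
width: 0.798
grip_force: 0.0
```

```bash
cat > lid.py <<'E'
from h import *
S=cam('side');T=cam('top')
a=-.1436
im=S['color'][:,:,::-1].copy()
for th in (0,.03,.06):
    x=.07-.162*np.cos(th)+.004*np.sin(th);z=.0555+.162*np.sin(th)+.004*np.cos(th)
    print(th,proj(S,[[.6072+np.cos(a)*x,.1605+np.sin(a)*x,z]])[0].round(1))
    c=lambda y:[.07-.14*np.cos(th)+.008*np.sin(th),y,.0555+.14*np.sin(th)+.008*np.cos(th)]
cv2.imwrite('pics/s10.png',cv2.resize(im[190:350,120:340],None,fx=3.5,fy=3.5))
p=cam("wrist");cv2.imwrite("pics/w10.png",p["color"][:,:,::-1])
print(st()[1])
E
python3 lid.py
```

```text
0 [245.6 279.6]
0.03 [245.5 277.1]
0.06 [245.2 274.5]
[0.52128114 0.17382813 0.10767798]
```

View pics/s10.png

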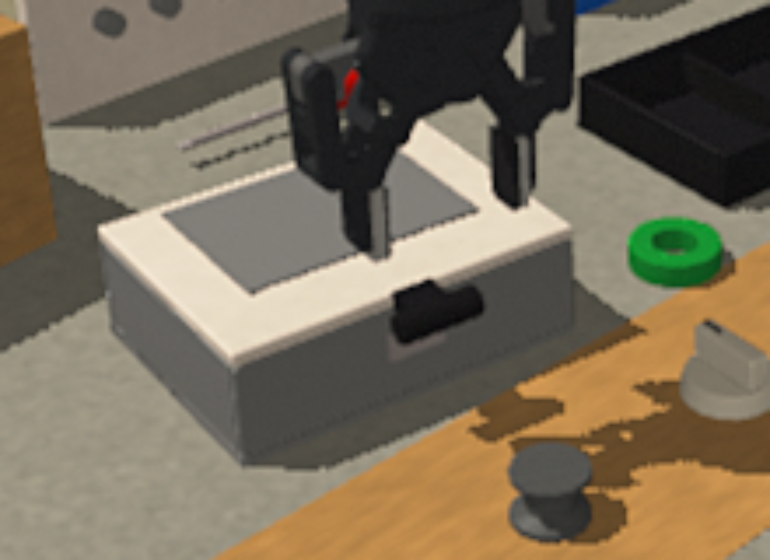

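The lid is shut: the handle at (245,279) matches angle 0 and no gap shows. For certainty I'll press lightly on the handle with closed fingertips.

Emit:
{"fn": "drive_tool", "kwargs": {
  "rows": [
    [0,0,0,0,0,0,0],
    [0,0,0,0,0,0,0],
    [0,0,0,0,0,0,0],
    [0,0,0,0,0,0,0],
    [0,0,0,0,0,0.02,0],
    [0,0,0,0,0,0.014,0],
    [0,0,0,0,0,0.003,0],
    [0,0,0,0,0,0,0]
  ],
  "force": 20
}}

```text
time: 27.98
tool_pos: [0.517, 0.173, 0.0672]
tcp_rot: [3.133, -0.224, -0.002]
wrist_force: [-3.4, -1.0, 10.0]
width: 0.002
grip_force: 5.0
```

Emit:
{"fn": "drive_tool", "kwargs": {
  "rows": [
    [0,0,0,0,0,0.0015,0],
    [0,0,0,0,0,0.001,0],
    [0,0,0,0,0,0,0]
  ]
}}

```text
time: 28.23
tool_pos: [0.5171, 0.1731, 0.0668]
tcp_rot: [3.133, -0.224, -0.002]
wrist_force: [-9.0, -2.7, 23.4]
width: 0.0
grip_force: 11.7
```

The contact height of 0.067 confirms the lid is fully shut. Next the dial.

Emit:
{"fn": "drive_tool", "kwargs": {
  "rows": [
    [0,0,0,0,0,-0.035,0.6],
    [0,0,0,0,0,-0.035,0.6],
    [0,0,0,-0.0168,0.031,-0.02,0.6],
    [0,0,0,-0.0168,0.031,0,0.6],
    [0,0,0,-0.0168,0.031,0,0.6],
    [0,0,0,-0.0168,0.031,0,0.6],
    [0,0,0,0,0,0,0.6],
    [0,0,0,0,0,0,0.6]
  ]
}}

```text
time: 28.9
tool_pos: [0.4314, 0.0588, 0.153]
tcp_rot: [3.133, -0.228, -0.002]
wrist_force: [0.2, 0.9, 0.7]
width: 0.6
grip_force: 0.0
```

```bash
python3 look.py dial .4335 .0603 .031 w11
```

```text
guess px [318.6 230.4]
0.73 [319.  223.4] [294.9, 195.3, 347.6, 257.0] [0.4393 0.0591 0.031 ]
[0.4332 0.0601 0.1537] [-3.133e+00  2.250e-01 -1.000e-03] 29.0 0.5993209426172809
```

```bash
python3 -c "
import cv2
a=cv2.imread('pics/w11.png')[150:350,200:440];cv2.imwrite('pics/w11c.png',cv2.resize(a,None,fx=3,fy=3,interpolation=2))"
```

```text
(no output)
```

View pics/w11c.png

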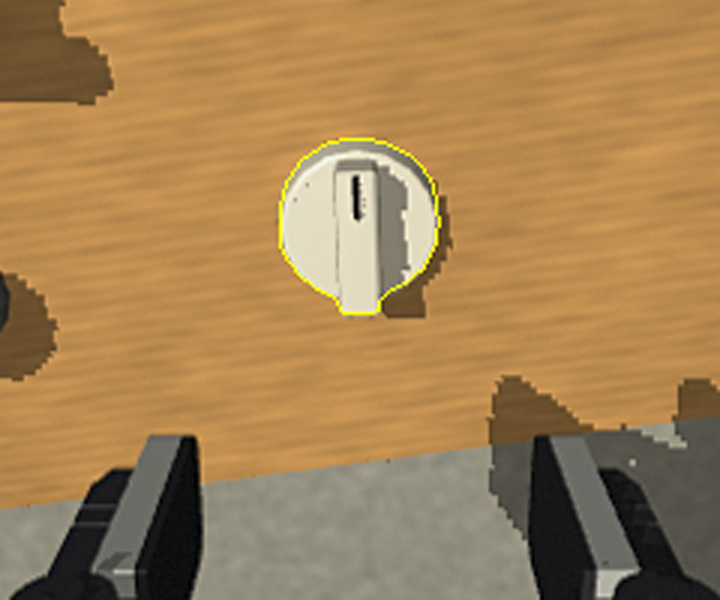

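The dial's bar runs straight up and down the image, from crop (357,170) to (360,312), so it is aligned with the tool. The bar centre at pixel (320,231) gives (0.4335, 0.060), right under the tool.

Emit:
{"fn": "drive_tool", "kwargs": {
  "rows": [
    [0,0,0,0,0,0.035,0.5],
    [0,0,0,0,0,0.035,0.5],
    [0,0,0,0,0,0.035,0.5],
    [0,0,0,0,0,0.022,0.5],
    [0,0,0,0,0,0.0095,0.5],
    [0,0,0,0,0,0,0.3],
    [0,0,0,0,0,0,0],
    [0,0,0,0,0,0,0]
  ],
  "force": 30
}}

```text
time: 29.67
tool_pos: [0.4348, 0.0604, 0.0187]
tcp_rot: [-3.133, 0.223, -0.004]
wrist_force: [-0.5, -0.3, -1.3]
width: 0.129
grip_force: 33.8
```

Emit:
{"fn": "drive_tool", "kwargs": {
  "rows": [
    [0,0,0,0,0,0,0],
    [0,0,0,0,0,0,0],
    [0,0,0,0,0,0,0],
    [0,0,0,0,0,0,0]
  ]
}}

```text
time: 30.0
tool_pos: [0.4339, 0.0599, 0.0184]
tcp_rot: [-3.133, 0.224, -0.004]
wrist_force: [0.5, 0.2, 3.5]
width: 0.134
grip_force: 34.3
```

Run:
```python
from h import *
c,a=(.605,-.1684),-.0693
for v in ([0,-.0385],[0,.0535]):
    t=[c[0]+np.cos(a)*v[0]-np.sin(a)*v[1],c[1]+np.sin(a)*v[0]+np.cos(a)*v[1]]
    print(t);to([*t,.1],-.144)
```

```text
[np.float64(0.6023340850345021), np.float64(-0.20680758905993363)]
pos [0.4339 0.0599 0.0184] shift(tool) [ 0.205   0.24   -0.0813] turn [-0.03 -0.13  0.06] shift in target axes [ 0.205   0.2398 -0.0816]
[np.float64(0.6087045831338735), np.float64(-0.11502841520242987)]
pos [0.4339 0.0599 0.0184] shift(tool) [ 0.1982  0.1482 -0.0812] turn [-0.03 -0.13  0.06] shift in target axes [ 0.1981  0.1481 -0.0816]
```

Emit:
{"fn": "drive_tool", "kwargs": {
  "rows": [
    [0,0,0,0,0,-0.02,0],
    [0,0,0,0,0,-0.035,0],
    [0,0,0,0,0,-0.035,0],
    [0,0,0,0.0205,0.024,0,0],
    [0,0,0,0.0205,0.024,0,0],
    [0,0,0,0.0205,0.024,0,0],
    [0,0,0,0.0205,0.024,0,0],
    [0,0,0,0.0205,0.024,0,0]
  ]
}}

```text
time: 30.67
tool_pos: [0.5178, -0.0749, 0.1078]
tcp_rot: [3.134, -0.224, 0.001]
wrist_force: [1.2, 0.1, -0.3]
width: 0.132
grip_force: 33.8
```

Emit:
{"fn": "drive_tool", "kwargs": {
  "rows": [
    [0,0,0,0.0205,0.024,0,0],
    [0,0,0,0.0205,0.024,0,0],
    [0,0,0,0.0205,0.024,0,0],
    [0,0,0,0.0205,0.024,0,0],
    [0,0,0,0.0205,0.024,0,0],
    [0,0,0,0,0,0,0],
    [0,0,0,0,0,0,0],
    [0,0,0,0,0,0,0]
  ]
}}

```text
time: 31.33
tool_pos: [0.6008, -0.2066, 0.1068]
tcp_rot: [-3.133, 0.225, 0.002]
wrist_force: [-0.7, 0.3, -1.7]
width: 0.129
grip_force: 33.8
```

Run:
```python
from h import *
to([.6023,-.2068,.0234],-.144);print(st()[0]["width"],st()[0]["grip_force"])
p=cam("wrist");im=p["color"][:,:,::-1].copy()
c,a=(.605,-.1684),-.0693
for x,y,z in [(-.065,-.095,.035),(.065,-.095,.035),(-.065,.095,.035),(.065,.095,.035),(-.06,.015,.027),(.06,.015,.027)]:
    u=proj(p,[[c[0]+np.cos(a)*x-np.sin(a)*y,c[1]+np.sin(a)*x+np.cos(a)*y,z]])[0];cv2.drawMarker(im,tuple(int(v) for v in u),(0,0,255),0,10,1)
cv2.imwrite("pics/w12.png",im)
```

```text
pos [ 0.6008 -0.2066  0.1068] shift(tool) [0.0016 0.     0.0834] turn [-0.04  0.08  0.02] shift in target axes [ 0.0015 -0.      0.0834]
0.1285466835906017 33.78669083118439
```

View pics/w12.png

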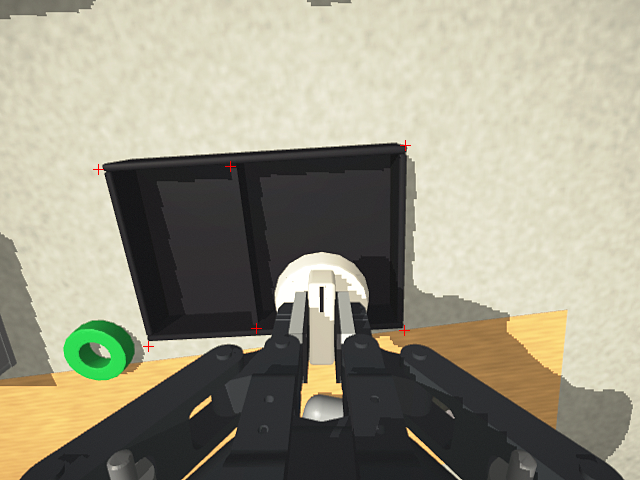

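The tray corner markers coincide with the rim and the dial hangs over the wide compartment. I'll lower it.

Emit:
{"fn": "drive_tool", "kwargs": {
  "rows": [
    [0,0,0,0.001,0,0.03,0],
    [0,0,0,0,0,0.025,0],
    [0,0,0,0,0,0.015,0],
    [0,0,0,0,0,0.008,0],
    [0,0,0,0,0,0.003,0],
    [0,0,0,0,0,0.001,0],
    [0,0,0,0,0,0,0]
  ]
}}

```text
time: 31.97
tool_pos: [0.6032, -0.2068, 0.0263]
tcp_rot: [3.133, -0.223, 0.002]
wrist_force: [0.3, -0.4, -1.2]
width: 0.127
grip_force: 33.8
```

Emit:
{"fn": "drive_tool", "kwargs": {
  "rows": [
    [0,0,0,0,0,0.0008,0],
    [0,0,0,0,0,0,0]
  ]
}}

```text
time: 32.13
tool_pos: [0.6036, -0.2073, 0.0259]
tcp_rot: [3.133, -0.224, 0.004]
wrist_force: [0.1, -0.7, -0.3]
width: 0.13
grip_force: 33.8
```

Emit:
{"fn": "drive_tool", "kwargs": {
  "rows": [
    [0,0,0,0,0,0.001,0],
    [0,0,0,0,0,0.0005,0],
    [0,0,0,0,0,0,0]
  ]
}}

```text
time: 32.38
tool_pos: [0.6029, -0.2072, 0.0235]
tcp_rot: [3.133, -0.224, 0.001]
wrist_force: [0.3, 0.9, 1.3]
width: 0.127
grip_force: 34.0
```

Emit:
{"fn": "drive_tool", "kwargs": {
  "rows": [
    [0,0,0,0,0,0.0008,0],
    [0,0,0,0,0,0,0]
  ]
}}

```text
time: 32.55
tool_pos: [0.6029, -0.2072, 0.0234]
tcp_rot: [3.133, -0.224, 0.001]
wrist_force: [-2.6, 0.2, 6.1]
width: 0.13
grip_force: 34.6
```

Emit:
{"fn": "drive_tool", "kwargs": {
  "rows": [
    [0,0,0,0,0,0,0.4],
    [0,0,0,0,0,0,0.4],
    [0,0,0,0,0,0,0.4],
    [0,0,0,0,0,-0.03,0.4],
    [0,0,0,0,0,-0.04,0.4],
    [0,0,0,0,0,-0.04,0.4],
    [0,0,0,0,0,-0.02,0.4],
    [0,0,0,-0.0277,0.0184,0,0.4]
  ]
}}

```text
time: 33.22
tool_pos: [0.5807, -0.2218, 0.1602]
tcp_rot: [3.13, -0.22, 0.025]
wrist_force: [0.9, -1.8, 1.2]
width: 0.4
grip_force: 0.0
```

Emit:
{"fn": "drive_tool", "kwargs": {
  "rows": [
    [0,0,0,-0.0277,0.0184,0,0.4],
    [0,0,0,-0.0277,0.0184,0,0.4],
    [0,0,0,-0.0277,0.0184,0,0.5],
    [0,0,0,-0.0277,0.0184,0,0.5],
    [0,0,0,-0.0277,0.0184,0,0.5],
    [0,0,0,0,0,0,0.5],
    [0,0,0,0,0,0,0.5]
  ]
}}

```text
time: 33.8
tool_pos: [0.421, -0.2931, 0.152]
tcp_rot: [-3.133, 0.229, 0.0]
wrist_force: [0.9, -0.3, -0.3]
width: 0.498
grip_force: 0.0
```

```bash
python3 look.py foot .4232 -.2926 .064 w13
python3 - <<'E'
import cv2,numpy as np
a=cv2.imread('pics/w13.png');cv2.imwrite('pics/w13c.png',a[40:480,60:620])
E
```

```text
guess px [319.6 244. ]
[ 0.4229 -0.2927  0.1524] [ 3.133e+00 -2.250e-01  1.000e-03] 33.9 0.4991058913207874
```

View pics/w13c.png

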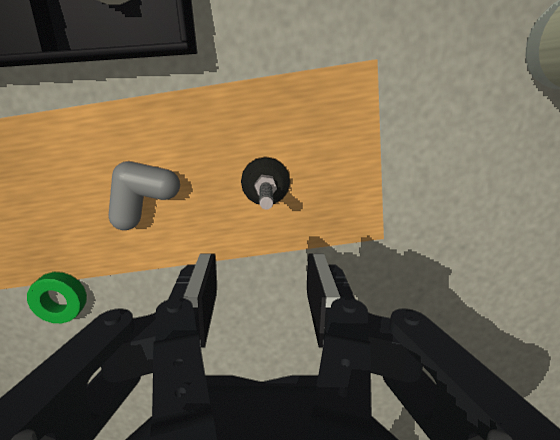

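The stud tip is at full-image pixel (325.5,242) and the pad at (325.5,221).

Run:
```python
from h import *
p=cam("wrist")
g=cv2.cvtColor(p["color"],cv2.COLOR_RGB2GRAY)
print(onz(p,(325.3,242),.064).round(4),onz(p,(325.5,221),.012).round(4))
X,e=tri([(p,(325.3,242)),(cam("top"),(501,308))]);print(X,e)
t=onz(p,(325.3,242),.064);to([t[0],t[1],.03],-.144)
```

```text
[ 0.4259 -0.2964  0.064 ] [ 0.4273 -0.2974  0.012 ]
[ 0.42368346 -0.29611881  0.05718091] 0.11981496169111763
pos [ 0.4234 -0.2923  0.1523] shift(tool) [0.003  0.0037 0.1223] turn [-0.   -0.03  0.12] shift in target axes [0.0031 0.0037 0.1223]
```

Emit:
{"fn": "drive_tool", "kwargs": {
  "rows": [
    [0,0,0,0.003,0.0038,0,0.5],
    [0,0,0,0,0,0.03,0.5],
    [0,0,0,0,0,0.035,0.5],
    [0,0,0,0,0,0.035,0.5],
    [0,0,0,0,0,0.02,0.5],
    [0,0,0,0,0,0.002,0.5],
    [0,0,0,0,0,0,0.3],
    [0,0,0,0,0,0,0]
  ],
  "force": 50
}}

```text
time: 34.67
tool_pos: [0.4262, -0.2974, 0.0312]
tcp_rot: [3.133, -0.223, 0.002]
wrist_force: [1.0, 0.7, -0.5]
width: 0.227
grip_force: 0.0
```

Emit:
{"fn": "drive_tool", "kwargs": {
  "rows": [
    [0,0,0,0,0,0,0],
    [0,0,0,0,0,0,0],
    [0,0,0,0,0,0,0],
    [0,0,0,0,0,0,0],
    [0,0,0,0,0,0,0]
  ]
}}

```text
time: 35.08
tool_pos: [0.4261, -0.2978, 0.032]
tcp_rot: [3.132, -0.224, 0.005]
wrist_force: [0.2, 1.1, 6.7]
width: 0.101
grip_force: 49.1
```

Run:
```python
from h import *
s=st()[0];print(s["width"],s["grip_force"],s["wrist_force"])
to([.6087,-.1150,.13],-.144)
```

```text
0.10129042688604192 49.14334058761597 [0.18485207 1.1388232  6.67888281]
pos [ 0.4261 -0.2978  0.032 ] shift(tool) [ 0.155  -0.2068 -0.0979] turn [ 0.09 -0.18  0.06] shift in target axes [ 0.1545 -0.2071 -0.098 ]
```

Emit:
{"fn": "drive_tool", "kwargs": {
  "rows": [
    [0,0,0,0,0,-0.02,0],
    [0,0,0,0,0,-0.04,0],
    [0,0,0,0,0,-0.038,0],
    [0,0,0,0.0155,-0.0207,0,0],
    [0,0,0,0.0155,-0.0207,0,0],
    [0,0,0,0.0155,-0.0207,0,0],
    [0,0,0,0.0155,-0.0207,0,0],
    [0,0,0,0.0155,-0.0207,0,0]
  ]
}}

```text
time: 35.75
tool_pos: [0.5166, -0.2045, 0.1284]
tcp_rot: [3.133, -0.225, 0.0]
wrist_force: [-0.8, -0.3, -1.0]
width: 0.101
grip_force: 48.8
```

Emit:
{"fn": "drive_tool", "kwargs": {
  "rows": [
    [0,0,0,0.0155,-0.0207,0,0],
    [0,0,0,0.0155,-0.0207,0,0],
    [0,0,0,0.0155,-0.0207,0,0],
    [0,0,0,0.0155,-0.0207,0,0],
    [0,0,0,0.0155,-0.0207,0,0],
    [0,0,0,0,0,0,0],
    [0,0,0,0,0,0,0],
    [0,0,0,0,0,0,0]
  ]
}}

```text
time: 36.42
tool_pos: [0.6069, -0.114, 0.1277]
tcp_rot: [3.133, -0.223, -0.002]
wrist_force: [-0.1, 0.2, -1.0]
width: 0.096
grip_force: 48.8
```

Run:
```python
from h import *
s=st()[0];print(s["width"],s["grip_force"],s["wrist_force"])
to([.6087,-.1150,.037],-.144)
p=cam("wrist");im=p["color"][:,:,::-1].copy()
cv2.imwrite("pics/w14.png",im)
```

```text
0.0963287942613433 48.795209527015686 [-0.14745093  0.1886033  -1.00342098]
pos [ 0.6069 -0.114   0.1277] shift(tool) [0.002  0.0007 0.0907] turn [0.02 0.08 0.09] shift in target axes [0.0019 0.0007 0.0907]
```

View pics/w14.png

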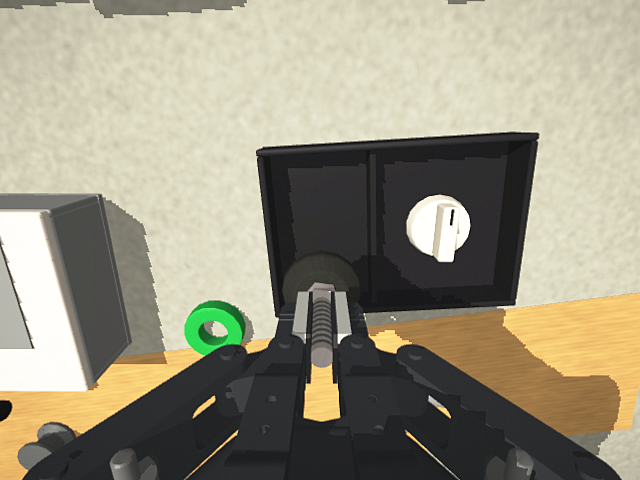

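That is view 14 of 14. The dial sits grip bar up in the wide compartment (438,226), and the foot hangs upright over the narrow one (320,280). I'll lower it using force.

Emit:
{"fn": "drive_tool", "kwargs": {
  "rows": [
    [0,0,0,0.0012,0.0007,0.03,0],
    [0,0,0,0,0,0.03,0],
    [0,0,0,0,0,0.015,0],
    [0,0,0,0,0,0.007,0],
    [0,0,0,0,0,0.004,0],
    [0,0,0,0,0,0.001,0],
    [0,0,0,0,0,0,0]
  ]
}}

```text
time: 37.05
tool_pos: [0.6094, -0.1155, 0.0422]
tcp_rot: [3.133, -0.225, 0.002]
wrist_force: [-0.4, 0.1, -0.3]
width: 0.098
grip_force: 48.8
```

Emit:
{"fn": "drive_tool", "kwargs": {
  "rows": [
    [0,0,0,0,0,0.001,0],
    [0,0,0,0,0,0.0005,0],
    [0,0,0,0,0,0,0]
  ]
}}

```text
time: 37.3
tool_pos: [0.6095, -0.115, 0.0407]
tcp_rot: [3.133, -0.224, 0.003]
wrist_force: [-0.4, 0.3, -1.1]
width: 0.097
grip_force: 48.8
```

Emit:
{"fn": "drive_tool", "kwargs": {
  "rows": [
    [0,0,0,0,0,0.0015,0],
    [0,0,0,0,0,0.001,0],
    [0,0,0,0,0,0,0]
  ]
}}

```text
time: 37.55
tool_pos: [0.6087, -0.1148, 0.0371]
tcp_rot: [-3.134, 0.224, 0.0]
wrist_force: [-0.2, -0.4, -0.3]
width: 0.097
grip_force: 48.8
```

Emit:
{"fn": "drive_tool", "kwargs": {
  "rows": [
    [0,0,0,0,0,0.0008,0],
    [0,0,0,0,0,0,0]
  ]
}}

```text
time: 37.72
tool_pos: [0.6088, -0.1148, 0.0371]
tcp_rot: [-3.134, 0.224, 0.0]
wrist_force: [-1.9, 0.5, 4.5]
width: 0.101
grip_force: 49.4
```

Emit:
{"fn": "drive_tool", "kwargs": {
  "rows": [
    [0,0,0,0,0,0,0.4],
    [0,0,0,0,0,0,0.4],
    [0,0,0,0,0,0,0.4],
    [0,0,0,0,0,-0.03,0.4],
    [0,0,0,0,0,-0.04,0.4],
    [0,0,0,0,0,-0.04,0.4],
    [0,0,0,0,0,-0.04,0.4],
    [0,0,0,0,0,0,0.4]
  ]
}}

```text
time: 38.38
tool_pos: [0.6146, -0.1162, 0.197]
tcp_rot: [3.131, -0.224, 0.026]
wrist_force: [1.5, 0.2, 1.9]
width: 0.402
grip_force: 0.0
```

Run:
```python
from h import *
S=cam("side");T=cam("top");t=onz
for n in("foot","dial","elbow","pulley"):
    for P,nm in((S,"side"),(T,"top")):
        print(n,nm,[(round(m["score"],2),cen(m).round(0).tolist(),list(map(int,m["bbox"]))) for m in masks_of(P,n)][:2])
for nm,x,y,h in(("foot",.6088,-.1148,.064),("dial",.603,-.2072,.031)):
    for z in(.005,.005+h): print(nm,z,"side",proj(S,[[x,y,z]])[0].round(0),"top",proj(T,[[x,y,z]])[0].round(0))
print([(round(m["score"],2),cen(m).round(0).tolist()) for m in masks_of(S,"case_lid")][:2],st()[1],st()[0]["wrist_force"])
```

```text
foot side [(0.69, [323.0, 221.0], [314, 204, 333, 234])]
foot top []
dial side [(0.86, [351.0, 212.0], [340, 200, 361, 221])]
dial top []
elbow side [(0.82, [410.0, 245.0], [398, 234, 421, 257])]
elbow top []
pulley side [(0.8, [277.0, 331.0], [268, 314, 289, 347])]
pulley top [(0.76, [207.0, 301.0], [195, 295, 223, 310])]
foot 0.005 side [321. 230.] top [385. 201.]
foot 0.069 side [322. 202.] top [390. 192.]
dial 0.005 side [351. 216.] top [438. 205.]
dial 0.036 side [352. 203.] top [442. 201.]
[(0.72, [215.0, 260.0])] [ 0.6081427  -0.11472684  0.18507928] [0.44311743 0.24926781 0.76749715]
```

```bash
python3 -c "
from workcell import workorder
print(workorder.finish_job())"
```

```text
the job is handed in; nothing more can be done
None
```

Both kits are packed and handed in after about 39 s on the robot's clock: both bearings lie flat in the shut case, the dial sits grip bar up and the foot stands upright in the tray, and the elbow and pulley were not touched. I don't have the judge's result.

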